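# Clamp a batch of wooden feet in the drilling jig

## Task

Get the batch of square wooden feet ready for drilling: gather every foot in the jig, flat on its base, in one closed row with no gaps, square against the back fence and starting at the end stop on the left. Then lay the wooden pressing bar along the front of the row, its left end near the end stop, slip the cam collar all the way down over the jig's stud, and swing its handle until the cam nose clamps bar and row firmly. Leave the other things on the table where they are.

Things in the scene. Friction and masses are not known exactly. Their poses are not given: they have to be found in the camera images.
- jig: fixed jig: plywood base 165 (x) x 410 (y) x 12 mm high; place and turn vary. Origin: centre of its underside, on the table; +x from its open front to the fence, +y to the end stop (left), z up. Fence along the whole back edge, inner face x = +57.5 mm, 25 thick; end stop inner face y = +185 mm, 20 thick, from the fence 90 mm forward; both 12 mm above the base's top
- corner (a point): inner corner of fence and end stop, on the base's top (12 mm above the table); axes as the jig's. The row fills x = -50 to 0 mm, from y = 0 towards -y; the bar belongs at x = -70 to -50 mm, its left end up to 30 mm from the end stop
- stud (a point): centre of the top of the upright steel stud: 12 mm thick, tapered tip, 31 mm above the base's top, 108.5 mm in front of the fence, 90 mm right of the end stop; a washer (24 mm across, 3 mm thick) at its foot carries the collar
- foot1: loose square wooden foot, 50 x 50 x 28 mm, pilot hole marked in the middle of its top; lies flat on the jig base or on the table, at any turn. Origin: centre of its underside, z up, x and y square to its sides. About 60 g. All feet are alike; three to five are there, absent ones read None
- foot2: loose square wooden foot, 50 x 50 x 28 mm, pilot hole marked in the middle of its top; lies flat on the jig base or on the table, at any turn. Origin: centre of its underside, z up, x and y square to its sides. About 60 g. All feet are alike; three to five are there, absent ones read None
- foot3: loose square wooden foot, 50 x 50 x 28 mm, pilot hole marked in the middle of its top; lies flat on the jig base or on the table, at any turn. Origin: centre of its underside, z up, x and y square to its sides. About 60 g. All feet are alike; three to five are there, absent ones read None
- foot4: loose square wooden foot, 50 x 50 x 28 mm, pilot hole marked in the middle of its top; lies flat on the jig base or on the table, at any turn. Origin: centre of its underside, z up, x and y square to its sides. About 60 g. All feet are alike; three to five are there, absent ones read None
- foot5: loose square wooden foot, 50 x 50 x 28 mm, pilot hole marked in the middle of its top; lies flat on the jig base or on the table, at any turn. Origin: centre of its underside, z up, x and y square to its sides. About 60 g. All feet are alike; three to five are there, absent ones read None
- bar: loose wooden pressing bar, 20 (x) x 270 (y) x 18 (z) mm, 90 g. Origin: centre of its underside, y along the bar
- cam: loose steel cam collar, 150 g: upright sleeve, 34 mm outside, 40 mm high, 15 mm bore right through; cam nose on its +x side, handle on its -x side. Origin: bore axis at the underside, z up. Once on the stud, swing it anticlockwise (seen from above) to clamp: that drives the bar towards the end stop
- nose (a point): centre of the round cam nose, 16 mm radius, 25 mm from the bore axis (reach 41 mm), 0 to 15 mm above the collar's underside. 50 degrees or more from jig +x it is free of the bar; it touches at about 20 degrees and is tightest, held by friction, when it points straight at the bar (handle to the jig's open front). A push of some 15 N on the handle clamps it firmly, 5 to 15 degrees short of straight
- ball (a point): centre of the 18 mm ball at the end of the collar's handle (rod 10 mm thick), 78 mm from the bore axis, 31 mm above the collar's underside
- tape_roll: bystander: roll of tape, 96 mm, 25 mm high
- marker: bystander: marker pen, 135 mm
- timer: bystander: kitchen timer, 62 mm square, 51 mm high
- ballpen: bystander: ballpoint pen, 145 mm
- scraper_tool: bystander: scraper, 217 mm long

How it is judged:
By the outcome, as a careful person would: the job done as asked, in the order asked, and still so for the second after the job is handed in, with the robot touching nothing.
Of foot1, foot2, foot3, foot4, foot5 only 3 to 5 are there at a start; the rules pass over those that are not, and their reading is None.
At some moment in a run one of foot1, foot2, foot3, foot4, foot5, bar may be knocked a few centimetres aside while the robot is not near it.
It also fails if it takes over 210 s, if anything falls off the work surface, if the arm or the gripper's body presses on something with over 40 N, if the wrist force passes 120 N, or if a joint passes its speed limit or range.

## Robot

A 6-joint arm with a two-finger parallel gripper is mounted at the origin on a cart in front of the work surface, level with it; the furniture and walls round the work are solid. World frame = base frame: x ahead of the robot, y to its left, z up, the work surface at z = 0. Lengths are in mm, angles in rad, forces in N, time in s.
With the tool pointing down it reaches from about 300 to 775 mm from the base axis. Payload 14.6 kg.
Tool frame: the origin (TCP) lies midway between the tips of the shut fingers; the grasp point (between the pads) lies 19 mm behind it; z points along the fingers, y is the line along which they close (so a half turn about z gives the same grasp; the last joint's range is limited). The gripper opens to 94 mm and grips with 3 to 60 N. Pads are 16 mm wide; open, the fingers measure 119 mm over their backs; the gripper's body (75 mm by 177 mm) begins 78 mm behind the grasp point.
Start: joints at [-1.241, 0.3, 1.521, -0, 1.321, -0.067], TCP at [212.55, -507.259, 205.446] pointing down, gripper open.
Joint ranges: [-3.03, 3.03], [-0.79, 2.21], [0.23, 2.52], [-1.04, 4.18], [0, 3.07], [-2.55, 2.55]. Speed limits (rad/s): [2.22, 2.22, 2.57, 3.14, 3.14, 3.14].

## Interface

Orientations are given as [roll, pitch, yaw] about the fixed x, y, z axes, in that order (R = Rz(yaw) Ry(pitch) Rx(roll)).
In Python, from cell import * gives the robot as it stands. The module is installed in compiled form; this text tells all that it offers.
- The arm moves only by the tool servo_tool, never from a script. Its argument "motion" is a list of rows, each an object of numbers: "wx", "wy", "wz": the turn, a rotation vector about the tool's x, y, z in units of 2 rad (1.0 is 2 rad); "dx", "dy", "dz": the shift along the tool's x, y, z in units of 10 cm (1.0 is 10 cm); "fingers": the closure, from -1 (fully open) to 1 (shut). In form: [{"wx": .., "wy": .., "wz": .., "dx": .., "dy": .., "dz": .., "fingers": ..}, ...]. A call has 1 to 10 rows; each row is the pose to reach, as a shift and turn from the pose commanded when the call began, along the tool's axes at that moment; what a row does not reach only later rows make up. A row lasts 1/10 s, in which the tool goes at most 50 mm and 8.59 degrees, less where a joint would pass 70% of its speed; a pose out of reach is approached as far as the arm can. A call with a number of a shift or a turn outside -1 to 1 is refused whole. A call with a gripper value outside its range is refused whole. The fingers move at their own pace and stop on an object; "newtons" is the grip in N (left out, the last holds). Time passes only in rows, so rows that repeat a pose let the fingers close. It gives the time, the measured TCP pose, the force, the opening and the grip force at its end, in the units of the state.
- read_state(): the state, without advancing time (a new reading comes with each control period).
- camera(name): name is "scene" or "top" or "wrist"; returns a dict with "image" (480x640x3 uint8, red, green, blue), "fx", "fy", "cx", "cy" (pixels), "R" (3x3) and "t" (3): a world point X has camera coordinates R X + t. Camera axes: x right, y down, z forward; pixel columns grow to the right and rows downward; lengths in mm; the calibration is good to about 2 mm. A picture is of the moment at which its call begins. There is no depth.
- sign_off(): hands the job in; it is judged then, once.
Trained networks look in a picture, given as the dict that the camera call returned (one of the last four; its "shot" number tells which), for a name from the list of things; names that differ only in an ending like _2 or _b are one class to them, and where a whole thing is asked for, a point or a joint stands for the part that bears it (a point fixed in the world has none). Each returns a list of dicts, best first, with "conf" (0 to 1); they miss things now and then, are a little off and sometimes report something else, mostly with a low value. They report only what shows in the picture. A call takes as long as a camera call.
- spot_in(query, picture): "location" ([column, row] in pixels, amid what is visible of it).
- trace(query, picture): "pixels" (480x640 bool, what is visible of it) and "location" ([column, row] in pixels, amid what is visible of it).
The state is a dict: "clock": time; "joints": joint angles; "qd": joint speeds; "effort": joint torques, N m; "eef_pos": TCP position; "eef_rot": TCP orientation; "wrist_force": force on the tool from outside, world axes, zero at the start; "moment": the same for the moment, N m; "finger_gap": finger opening in mm; "finger_force": force on a finger pad.
Only numpy, scipy, OpenCV 4.12 (cv2) and the standard library are available. Lean on these libraries where they do the work, as an engineer would, in place of code of your own. Each camera call takes 0.05 s, during which the arm holds its last target. There are 200 camera calls.

## Working session

There is one attempt and no reset: what is moved stays moved. The work goes in short steps, Python scripts to look and compute and a tool call to move; the robot and the scene stay as the last step left them, time stands still between calls to the robot, and variables do not carry over. Pictures are saved under pics/ and viewed, at most 14 in all, crops included, and the job is handed in when it is done.

Besides the shell and the picture viewer there is one more tool, called after "Call:" by a JSON object that holds its "api" and its "payload", one argument or row to a line. servo_tool: Moves the arm, as the interface text tells. Its arguments: {"type":"object","properties":{"motion":{"type":"array","items":{"type":"object","properties":{"wx":{"type":"number"},"wy":{"type":"number"},"wz":{"type":"number"},"dx":{"type":"number"},"dy":{"type":"number"},"dz":{"type":"number"},"fingers":{"type":"number"}}}},"newtons":{"type":"number"}},"required":["motion"]}

```bash
mkdir -p pics; cat > h.py <<'E'
from cell import *
import numpy as np, cv2
def save(p,n): cv2.imwrite(f'pics/{n}.png',cv2.cvtColor(p['image'],cv2.COLOR_RGB2BGR))
def ray(p,px,z):
    R=np.array(p['R']);t=np.array(p['t']).ravel()
    d=R.T@np.array([(px[0]-p['cx'])/p['fx'],(px[1]-p['cy'])/p['fy'],1.]);c=-R.T@t
    return c+d*(z-c[2])/d[2]
def proj(p,X):
    c=np.array(p['R'])@np.array(X,float)+np.array(p['t']).ravel()
    return [p['fx']*c[0]/c[2]+p['cx'],p['fy']*c[1]/c[2]+p['cy']]
E
python3 - <<'E'
from h import *
for n in ['top','scene']:
    p=camera(n);save(p,n+'0')
    R=np.array(p['R']);print(n,(-R.T@np.array(p['t']).ravel()).round(),p['fx'],R.round(2).tolist())
    for q in ['jig','stud','foot1','bar','cam','nose','ball','tape_roll','marker','timer','ballpen','scraper_tool']:
        for r in spot_in(q,p)[:6]:
            if r['conf']>.2: print(q,round(r['conf'],2),np.round(r['location']),ray(p,r['location'],20).round())
print(read_state())
E
```

```text
top [ 385. -100. 1527.] 559.6616604497794 [[0.0, -1.0, 0.0], [-0.99, -0.0, -0.11], [0.11, -0.0, -0.99]]
jig 0.66 [240. 232.] [573. 124.  20.]
stud 0.63 [237. 235.] [564. 132.  20.]
stud 0.45 [341. 291.] [ 413. -150.   20.]
foot1 0.91 [339. 292.] [ 412. -143.   20.]
foot1 0.75 [229. 229.] [580. 155.  20.]
foot1 0.72 [294. 234.] [567. -22.  20.]
foot1 0.63 [262. 246.] [535.  65.  20.]
foot1 0.58 [186. 228.] [584. 271.  20.]
bar 0.58 [222. 300.] [389. 168.  20.]
cam 0.88 [399. 290.] [ 416. -305.   20.]
nose 0.87 [400. 289.] [ 420. -308.   20.]
nose 0.33 [238. 230.] [579. 129.  20.]
ball 0.86 [397. 287.] [ 423. -299.   20.]
ball 0.69 [229. 230.] [577. 154.  20.]
tape_roll 0.92 [156. 164.] [760. 358.  20.]
marker 0.5 [330. 189.] [ 691. -120.   20.]
timer 0.79 [453. 299.] [ 393. -448.   20.]
timer 0.67 [189. 223.] [596. 264.  20.]
timer 0.46 [155. 170.] [745. 361.  20.]
scraper_tool 0.87 [492. 294.] [ 404. -555.   20.]
scene [  925. -1086.  1232.] 519.3131429389178 [[0.93, 0.36, -0.0], [0.27, -0.69, -0.67], [-0.24, 0.63, -0.74]]
jig 0.76 [361. 216.] [594.  71.  20.]
jig 0.69 [343. 230.] [5
[... 690 characters left out ...]
ck': 1.3, 'joints': array([-1.24059898e+00,  2.99875614e-01,  1.52100145e+00,  1.20739168e-05,
        1.32072753e+00, -6.66245499e-02]), 'qd': array([-6.92109309e-05, -1.02255769e-03, -1.66974023e-03,  9.77675316e-04,
       -4.94775197e-04, -1.09116950e-04]), 'effort': array([-5.20252233e-04, -5.31662965e+01, -3.52918589e+01,  7.08278292e-02,
        2.12578441e-02, -5.19474861e-05]), 'eef_pos': array([ 212.55120269, -507.25045569,  205.45835049]), 'eef_rot': array([-3.14158152e+00, -1.24671847e-05,  3.96818912e-01]), 'wrist_force': array([ 0.00598584, -1.12104885, -0.46113149]), 'moment': array([ 0.01654038, -0.00342636,  0.00709902]), 'finger_force': 0.0, 'finger_gap': 93.87007121724055}
```

View pics/top0.png

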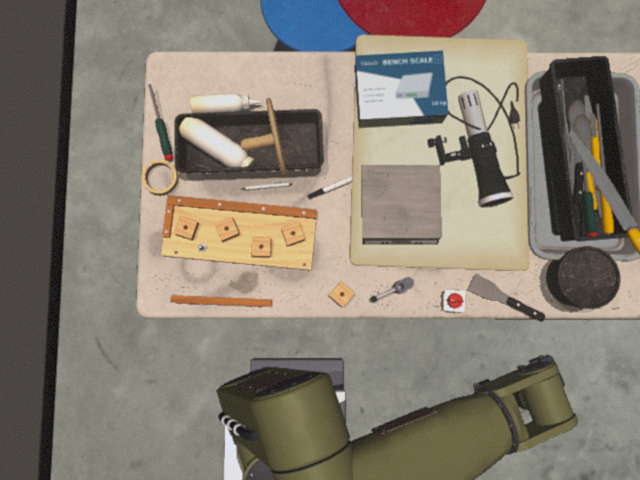

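View pics/scene0.png

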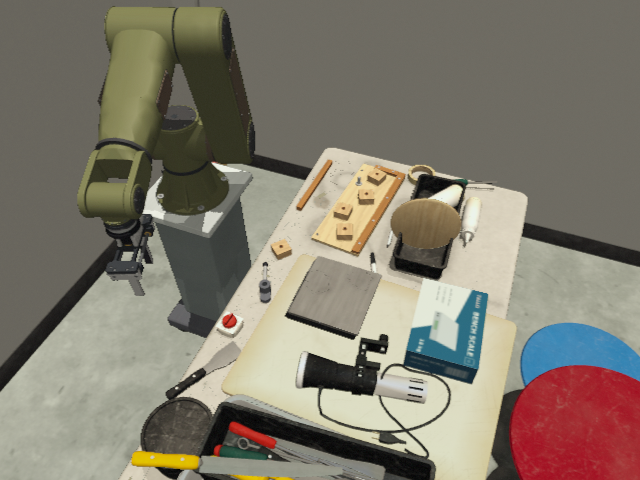

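The top view shows a jig at about (238,236) with four feet on it, at (186,228), (228,229), (261,246) and (293,233). A fifth foot lies on the table at (341,293), the bar at (222,300) and the cam at (392,290), and the stud is near (202,246). The scene view agrees with this. I'll go closer with the wrist camera.

```bash
python3 - <<'E'
from h import *
p=camera('wrist');R=np.array(p['R']);print((-R.T@np.array(p['t']).ravel()).round(1),p['fx'],p['cx'],p['cy']);print(R.round(3).tolist())
s=read_state();print(s['eef_pos'],s['eef_rot'])
for c in [(0,0),(640,0),(640,480),(0,480),(320,240)]: print(ray(p,c,20).round())
E
```

```text
[ 276.3 -481.   386.3] 367.39606469302333 318.2400517421845 235.65086786984395
[[0.386, -0.923, -0.001], [-0.896, -0.375, 0.238], [-0.22, -0.091, -0.971]]
[ 212.54805847 -507.26115247  205.44312599] [-3.14156659e+00  1.21840103e-05  3.96797238e-01]
[ 283. -172.   20.]
[ 502. -695.   20.]
[  61. -998.   20.]
[-242. -274.   20.]
[ 190. -519.   20.]
```

Call:
{"api": "servo_tool", "payload": {
  "motion": [
    {"wz": -0.15},
    {"wz": -0.199, "dx": 0.2, "dy": -0.3, "dz": -0.3},
    {"wz": -0.199, "dx": 0.4, "dy": -0.6, "dz": -0.6},
    {"wz": -0.199, "dx": 0.7, "dy": -1, "dz": -0.8}
  ]
}}

```text
schema error: expected keys wx, wy, wz, dx, dy, dz, fingers
```

Call:
{"api": "servo_tool", "payload": {
  "motion": [
    {"wx": 0, "wy": 0, "wz": 0, "dx": 0.95, "dy": -0.75, "dz": -0.65, "fingers": -1},
    {"wx": 0, "wy": 0, "wz": 0, "dx": 0.95, "dy": -0.75, "dz": -0.65, "fingers": -1},
    {"wx": 0, "wy": 0, "wz": 0, "dx": 0.95, "dy": -0.75, "dz": -0.65, "fingers": -1}
  ]
}}

```text
clock: 1.65
eef_pos: [271.9, -399.7, 271.8]
eef_rot: [3.141, -0.0, 0.397]
wrist_force: [-0.3, 0.6, 0.4]
finger_gap: 93.9
finger_force: 0.0
```

Call:
{"api": "servo_tool", "payload": {
  "motion": [
    {"wx": 0, "wy": 0, "wz": 0, "dx": 0.95, "dy": -0.75, "dz": 0, "fingers": -1},
    {"wx": 0, "wy": 0, "wz": 0, "dx": 0.95, "dy": -0.75, "dz": 0, "fingers": -1},
    {"wx": 0, "wy": 0, "wz": 0, "dx": 0.95, "dy": -0.75, "dz": 0, "fingers": -1}
  ]
}}

```text
clock: 1.95
eef_pos: [330.9, -292.7, 270.9]
eef_rot: [3.141, -0.001, 0.399]
wrist_force: [0.5, -0.6, 0.3]
finger_gap: 94.0
finger_force: 0.0
```

```bash
python3 - <<'E'
from h import *
s=read_state();print(s['clock'],s['eef_pos'].round(1),s['eef_rot'].round(3))
p=camera('wrist');save(p,'w1')
for q in ['foot1','cam','nose','ball','bar','stud']:
    for r in spot_in(q,p)[:4]:
        if r['conf']>.3: print(q,round(r['conf'],2),np.round(r['location']),ray(p,r['location'],28).round(1))
E
```

```text
1.95 [ 330.9 -292.7  270.9] [ 3.141e+00 -1.000e-03  3.990e-01]
foot1 0.92 [224.  90.] [ 409.5 -149.6   28. ]
cam 0.77 [359. 134.] [ 424.3 -302.6   28. ]
nose 0.72 [354. 135.] [ 421.3 -298.6   28. ]
nose 0.43 [458. 210.] [ 391.  -443.8   28. ]
ball 0.68 [358. 135.] [ 422.1 -302.    28. ]
bar 0.77 [28. 30.] [385.3  58.9  28. ]
```

View pics/w1.png

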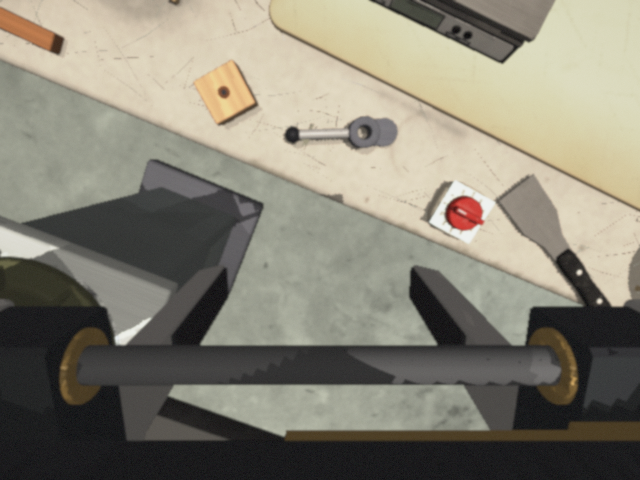

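The wrist view shows the table foot at (225,91). The cam is upright, with its bore at (365,131), ball at (292,134) and nose to the right. Next, the jig.

Call:
{"api": "servo_tool", "payload": {
  "motion": [
    {"wx": 0, "wy": 0, "wz": 0, "dx": 0.93, "dy": -0.73, "dz": 0, "fingers": -1},
    {"wx": 0, "wy": 0, "wz": 0, "dx": 0.93, "dy": -0.73, "dz": 0, "fingers": -1},
    {"wx": 0, "wy": 0, "wz": 0, "dx": 0.93, "dy": -0.73, "dz": 0, "fingers": -1}
  ]
}}

```text
clock: 2.6
eef_pos: [388.2, -190.5, 270.4]
eef_rot: [-3.141, -0.0, 0.397]
wrist_force: [-0.3, -0.5, 0.8]
finger_gap: 93.7
finger_force: 0.0
```

Call:
{"api": "servo_tool", "payload": {
  "motion": [
    {"wx": 0, "wy": 0, "wz": 0, "dx": 0.93, "dy": -0.73, "dz": 0, "fingers": -1},
    {"wx": 0, "wy": 0, "wz": 0, "dx": 0.93, "dy": -0.73, "dz": 0, "fingers": -1},
    {"wx": 0, "wy": 0, "wz": 0, "dx": 0.93, "dy": -0.73, "dz": 0, "fingers": -1}
  ]
}}

```text
clock: 2.9
eef_pos: [446.1, -86.9, 270.3]
eef_rot: [-3.141, -0.0, 0.398]
wrist_force: [0.0, -0.2, 0.6]
finger_gap: 94.0
finger_force: 0.0
```

Call:
{"api": "servo_tool", "payload": {
  "motion": [
    {"wx": 0, "wy": 0, "wz": 0, "dx": 0.93, "dy": -0.73, "dz": 0, "fingers": -1},
    {"wx": 0, "wy": 0, "wz": 0, "dx": 0.93, "dy": -0.73, "dz": 0, "fingers": -1},
    {"wx": 0, "wy": 0, "wz": 0, "dx": 0.93, "dy": -0.73, "dz": 0, "fingers": -1}
  ]
}}

```text
clock: 3.2
eef_pos: [503.8, 16.5, 269.9]
eef_rot: [-3.141, 0.0, 0.398]
wrist_force: [-0.3, -0.3, 0.8]
finger_gap: 93.7
finger_force: 0.0
```

Call:
{"api": "servo_tool", "payload": {
  "motion": [
    {"wx": 0, "wy": 0, "wz": -0.54, "dx": 0.9, "dy": -0.7, "dz": 0, "fingers": -1},
    {"wx": 0, "wy": 0, "wz": -0.54, "dx": 0.9, "dy": -0.7, "dz": 0, "fingers": -1},
    {"wx": 0, "wy": 0, "wz": -0.54, "dx": 0.9, "dy": -0.7, "dz": 0, "fingers": -1},
    {"wx": 0, "wy": 0, "wz": -0.54, "dx": 0.9, "dy": -0.7, "dz": 0, "fingers": -1},
    {"wx": 0, "wy": 0, "wz": -0.54, "dx": 0.9, "dy": -0.7, "dz": 0, "fingers": -1},
    {"wx": 0, "wy": 0, "wz": -0.54, "dx": 0.9, "dy": -0.7, "dz": 0, "fingers": -1},
    {"wx": 0, "wy": 0, "wz": -0.54, "dx": 0.9, "dy": -0.7, "dz": 0, "fingers": -1},
    {"wx": 0, "wy": 0, "wz": -0.54, "dx": 0.9, "dy": -0.7, "dz": 0, "fingers": -1},
    {"wx": 0, "wy": 0, "wz": -0.54, "dx": 0.9, "dy": -0.7, "dz": 0, "fingers": -1}
  ]
}}

```text
clock: 4.1
eef_pos: [558.7, 113.0, 270.2]
eef_rot: [-3.141, 0.0, 1.473]
wrist_force: [-0.1, -0.2, 0.3]
finger_gap: 93.9
finger_force: 0.0
```

```bash
python3 - <<'E'
from h import *
s=read_state();print(s['clock'],s['eef_pos'].round(1),s['eef_rot'].round(3))
p=camera('wrist');save(p,'w2')
for q,z in [('foot1',40),('stud',43),('bar',18)]:
    for r in spot_in(q,p)[:5]:
        if r['conf']>.3: print(q,round(r['conf'],2),np.round(r['location']),ray(p,r['location'],z).round(1))
E
```

```text
4.1 [558.7 113.  270.2] [-3.141  0.     1.473]
foot1 0.96 [334. 164.] [580.8 160.6  40. ]
foot1 0.95 [340. 310.] [572.6 -13.8  40. ]
foot1 0.89 [226. 405.] [ 414.6 -132.3   40. ]
foot1 0.82 [328.  58.] [583.8 267.4  40. ]
foot1 0.57 [300. 245.] [533.4  72.8  40. ]
bar 0.64 [165. 151.] [389.2 193.4  18. ]
```

View pics/w2.png

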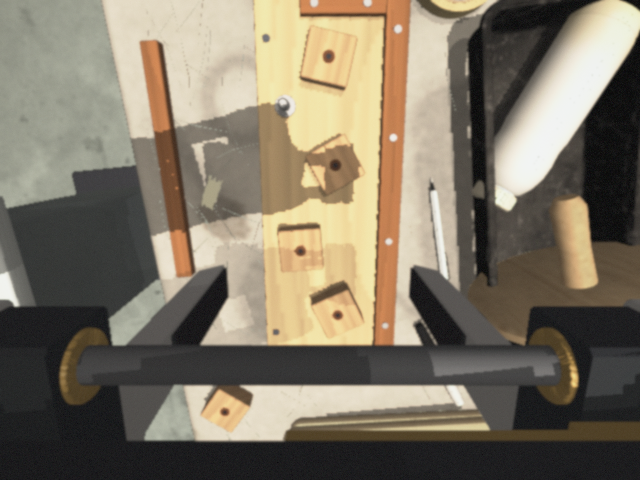

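The wrist view shows feet at (328,57), (335,165), (300,250) and (337,315). The stud is at (285,105), the fence's inner edge runs from (384,15) to (376,345), and the stop edge is at row 14. Now to fit the jig pose and the foot outlines.

```bash
cat >> h.py <<'E'
def reg(p,pts,z): return np.array([ray(p,q,z)[:2] for q in pts])
def feet(p,z=None,zt=lambda X:40):
    """foot tops via trace mask + minAreaRect"""
    out=[]
    for r in trace('foot1',p)[:7]:
        if r['conf']<.4: continue
        m=r['pixels'].astype(np.uint8)
        c=max(cv2.findContours(m,cv2.RETR_EXTERNAL,cv2.CHAIN_APPROX_NONE)[0],key=cv2.contourArea)[:,0,:]
        g=ray(p,r['location'],40)[:2]; zz=z if z is not None else (40 if g[0]>500 else 28)
        w=reg(p,c,zz).astype(np.float32)
        (cx,cy),(a,b),ang=cv2.minAreaRect(w)
        out.append((round(r['conf'],2),np.round(r['location']),np.round((cx,cy),1),np.round((a,b),1),round((ang+45)%90-45,1),len(c)))
    return out
E
python3 - <<'E'
from h import *
p=camera('wrist');im=cv2.cvtColor(p['image'],cv2.COLOR_RGB2LAB).astype(int)
for row in (40,100,240,280,330): print(row,[ (c,*p['image'][row,c]) for c in range(372,412,2)])
for col in (320,350,375): print(col,[(r,*p['image'][r,col]) for r in range(6,22)])
for f in feet(p): print(f)
t=camera('top')
for f in feet(t): print('top',f)
E
```

```text
40 [(372, np.uint8(236), np.uint8(212), np.uint8(153)), (374, np.uint8(239), np.uint8(218), np.uint8(158)), (376, np.uint8(240), np.uint8(221), np.uint8(162)), (378, np.uint8(241), np.uint8(226), np.uint8(169)), (380, np.uint8(241), np.uint8(227), np.uint8(169)), (382, np.uint8(225), np.uint8(202), np.uint8(145)), (384, np.uint8(122), np.uint8(97), np.uint8(68)), (386, np.uint8(177), np.uint8(117), np.uint8(76)), (388, np.uint8(215), np.uint8(143), np.uint8(92)), (390, np.uint8(202), np.uint8(133), np.uint8(85)), (392, np.uint8(194), np.uint8(129), np.uint8(83)), (394, np.uint8(196), np.uint8(129), np.uint8(81)), (396, np.uint8(204), np.uint8(133), np.uint8(85)), (398, np.uint8(203), np.uint8(134), np.uint8(85)), (400, np.uint8(202), np.uint8(132), np.uint8(84)), (402, np.uint8(200), np.uint8(132), np.uint8(85)), (404, np.uint8(193), np.uint8(127), np.uint8(80)), (406, np.uint8(185), np.uint8(123), np.uint8(80)), (408, np.uint8(184), np.uint8(142), np.uint8(111)), (410, np.uint8(219), np.uint8(206), np.uint8(182))]
100 [(372, np.uint8(242), np.uint8(228), np.uint8(171)), (374, np.uin
[... 6450 characters left out ...]
205), np.uint8(147))]
(0.75, array([299., 248.]), array([534. ,  68.9]), array([55. , 51.4]), -0.9, 165)
(0.74, array([338., 310.]), array([568.7, -13.8]), array([52.6, 60.4]), 19.0, 149)
(0.67, array([335., 164.]), array([582. , 159.7]), array([49.3, 50. ]), 24.1, 150)
(0.56, array([327.,  58.]), array([584.4, 267.9]), array([53.9, 49.9]), -18.1, 193)
(0.56, array([224., 407.]), array([ 411.7, -140.9]), array([70. , 54.4]), -38.5, 133)
top (0.88, array([294., 233.]), array([566.1, -18.8]), array([49.5, 48.2]), 18.7, 59)
top (0.54, array([263., 242.]), array([529.9,  64.6]), array([53.6, 53.7]), 0.0, 71)
top (0.54, array([340., 294.]), array([ 406. , -149.6]), array([48.9, 50.8]), -44.9, 53)
```

```bash
python3 - <<'E'
from h import *
p=camera('wrist')
F=reg(p,[(385.2,40),(382.9,100),(378.2,240),(376.7,280),(374.9,330)],24)
S=reg(p,[(320,13.6),(350,13.5),(375,13.5)],24)
print(F.round(1).tolist(),S.round(1).tolist())
k=np.polyfit(F[:,1],F[:,0],1);yaw=-np.arctan(k[0]);print('yaw',yaw, 'resid',(F[:,0]-np.polyval(k,F[:,1])).round(1))
ex=np.array([np.cos(yaw),np.sin(yaw)]);ey=np.array([-ex[1],ex[0]])
a=(F@ex).mean();b=(S@ey).mean();print((S@ey).round(1))
C=a*ex+b*ey;print('corner',C, 'origin',C-57.5*ex-185*ey,'stud',C-108.5*ex-90*ey)
pr=proj(p,[*(C-108.5*ex-90*ey),43]);print('stud px',pr)
for X in [(-140,-395),(-140,0),(25,-395)]: print(X,proj(p,[*(C+X[0]*ex+X[1]*ey),12]))
E
```

```text
[[646.1, 283.7], [640.4, 223.9], [626.2, 65.9], [621.5, 15.2], [615.3, -52.2]] [[579.7, 315.3], [610.9, 312.4], [636.8, 309.9]]
yaw -0.09117157702736682 resid [ 0.1 -0.1  0.1  0.  -0.1]
[366.8 366.7 366.6]
corner [648.32554143 308.93878106] origin [574.22096864 129.94223838] stud [532.08209004 229.19099107]
stud px [np.float64(282.69844484929547), np.float64(102.95735964688836)]
(-140, -395) [np.float64(267.51151175752244), np.float64(348.1646136461113)]
(-140, 0) [np.float64(253.87611906737462), np.float64(17.95640297665247)]
(25, -395) [np.float64(391.63708886388787), np.float64(347.7461232698606)]
```

```bash
cat >> h.py <<'E'
YAW=-0.0912; EX=np.array([np.cos(YAW),np.sin(YAW)]); EY=np.array([-EX[1],EX[0]]); C=np.array([648.3,308.9])
def W(x,y): return C+x*EX+y*EY
def J(P): P=np.array(P)-C; return P@EX,P@EY
def plan(*wps):
    "wps: (x,y,z,yaw) world; prints shifts per leg in tool units"
    s=read_state();pos=s['eef_pos'].copy();yaw=s['eef_rot'][2]
    print('at',s['clock'],pos.round(1),round(yaw,3),'gap',round(s['finger_gap'],1))
    for x,y,z,t in wps:
        d=np.array([x,y,z])-pos;c,n=np.cos(yaw),np.sin(yaw)
        v=np.array([c*d[0]+n*d[1],n*d[0]-c*d[1],-d[2]])/100;w=-(t-yaw)/2
        print('dx dy dz',v.round(3),'wz',round(w,3),'len',round(np.linalg.norm(d)),'rows',int(np.ceil(max(np.linalg.norm(d)/50,abs(2*w)/.15))))
        pos=np.array([x,y,z]);yaw=t
E
python3 - <<'E'
from h import *
g=np.radians(71.9); 
plan((571,190,160,g),(584.4,267.9,90,g),(584.4,267.9,26,g),(584.4,267.9,70,g),(*W(-26,-32),70,YAW+np.pi/2),(*W(-26,-32),26.5,YAW+np.pi/2))
E
```

```text
at 4.55 [558.5 113.7 270.5] 1.476 gap 93.7
dx dy dz [0.772 0.053 1.105] wz 0.111 len 135 rows 3
dx dy dz [ 0.782 -0.115  0.7  ] wz -0.0 len 106 rows 3
dx dy dz [0.   0.   0.64] wz -0.0 len 64 rows 2
dx dy dz [ 0.    0.   -0.44] wz -0.0 len 44 rows 1
dx dy dz [ 0.218  0.298 -0.   ] wz -0.112 len 37 rows 2
dx dy dz [0.    0.    0.435] wz -0.0 len 44 rows 1
```

Call:
{"api": "servo_tool", "payload": {
  "motion": [
    {"wx": 0, "wy": 0, "wz": 0.11, "dx": 0.77, "dy": 0.05, "dz": 1.0, "fingers": -1},
    {"wx": 0, "wy": 0, "wz": 0.11, "dx": 0.77, "dy": 0.05, "dz": 1.0, "fingers": -1},
    {"wx": 0, "wy": 0, "wz": 0.11, "dx": 0.77, "dy": 0.05, "dz": 1.0, "fingers": -1}
  ]
}}

```text
clock: 4.85
eef_pos: [569.6, 191.4, 167.1]
eef_rot: [-3.139, 0.002, 1.255]
wrist_force: [0.0, -0.7, -0.1]
finger_gap: 94.5
finger_force: 0.0
```

Call:
{"api": "servo_tool", "payload": {
  "motion": [
    {"wx": 0, "wy": 0, "wz": 0, "dx": 0.78, "dy": -0.11, "dz": 0.8, "fingers": -1},
    {"wx": 0, "wy": 0, "wz": 0, "dx": 0.78, "dy": -0.11, "dz": 0.8, "fingers": -1},
    {"wx": 0, "wy": 0, "wz": 0, "dx": 0.78, "dy": -0.11, "dz": 0.8, "fingers": -1},
    {"wx": 0, "wy": 0, "wz": 0, "dx": 0.78, "dy": -0.11, "dz": 0.8, "fingers": -1}
  ]
}}

```text
clock: 5.25
eef_pos: [583.5, 268.1, 88.9]
eef_rot: [-3.139, 0.002, 1.258]
wrist_force: [-0.6, -0.1, 0.5]
finger_gap: 93.9
finger_force: 0.0
```

```bash
python3 - <<'E'
from h import *
p=camera('wrist');save(p,'w3')
for f in feet(p): print(f)
g=np.radians(71.9); 
plan((584.4,267.9,26,g))
E
```

```text
(0.66, array([318., 248.]), array([585.4, 271.4]), array([54.6, 50. ]), -17.9, 295)
(0.62, array([361., 399.]), array([577.9, 147.9]), array([37.2, 67.7]), -17.8, 200)
at 5.35 [584.9 266.8  91.8] 1.256 gap 94.1
dx dy dz [ 0.009 -0.008  0.658] wz 0.001 len 66 rows 2
```

View pics/w3.png

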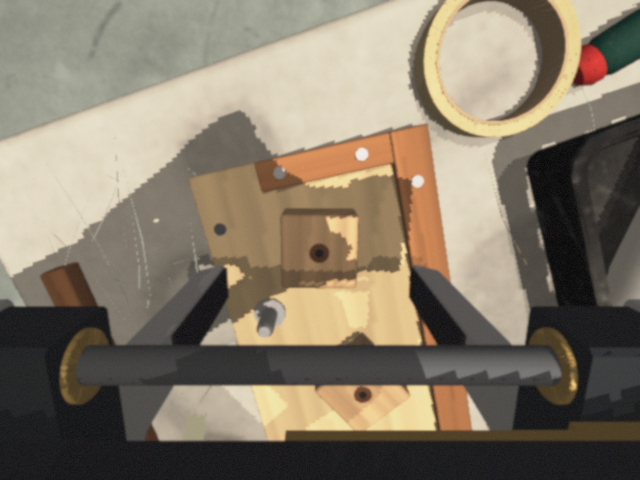

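The foot is square to the fingers, with its hole at (319,252), midway between them. Descend and grip.

Call:
{"api": "servo_tool", "payload": {
  "newtons": 20,
  "motion": [
    {"wx": 0, "wy": 0, "wz": 0, "dx": 0.02, "dy": 0, "dz": 0.4, "fingers": -1},
    {"wx": 0, "wy": 0, "wz": 0, "dx": 0.02, "dy": 0, "dz": 0.655, "fingers": -1},
    {"wx": 0, "wy": 0, "wz": 0, "dx": 0.02, "dy": 0, "dz": 0.655, "fingers": -1},
    {"wx": 0, "wy": 0, "wz": 0, "dx": 0.02, "dy": 0, "dz": 0.655, "fingers": 1},
    {"wx": 0, "wy": 0, "wz": 0, "dx": 0.02, "dy": 0, "dz": 0.655, "fingers": 1},
    {"wx": 0, "wy": 0, "wz": 0, "dx": 0.02, "dy": 0, "dz": 0.655, "fingers": 1},
    {"wx": 0, "wy": 0, "wz": 0, "dx": 0.02, "dy": 0, "dz": 0.655, "fingers": 1},
    {"wx": 0, "wy": 0, "wz": 0, "dx": 0.02, "dy": 0, "dz": 0.655, "fingers": 1},
    {"wx": 0, "wy": 0, "wz": 0, "dx": 0.02, "dy": 0, "dz": 0.655, "fingers": 1}
  ]
}}

```text
clock: 6.25
eef_pos: [585.0, 269.4, 25.2]
eef_rot: [3.141, -0.0, 1.257]
wrist_force: [1.5, -0.4, 3.7]
finger_gap: 49.9
finger_force: 19.9
```

Call:
{"api": "servo_tool", "payload": {
  "motion": [
    {"wx": 0, "wy": 0, "wz": 0, "dx": 0, "dy": 0, "dz": -0.15, "fingers": 1},
    {"wx": 0, "wy": 0, "wz": 0, "dx": 0, "dy": 0, "dz": -0.15, "fingers": 1}
  ]
}}

```text
clock: 6.45
eef_pos: [585.9, 269.8, 42.4]
eef_rot: [3.139, -0.002, 1.257]
wrist_force: [0.7, 0.0, -0.7]
finger_gap: 49.8
finger_force: 20.0
```

```bash
python3 - <<'E'
from h import *
p=camera('wrist')
for f in feet(p,55): print(f)
y=YAW+np.pi/2
plan((*W(-29,-34),41,y),(*W(-29,-34),28,y))
E
```

```text
(0.94, array([361., 410.]), array([587.6, 199.3]), array([27.1, 52.9]), -18.1, 223)
(0.66, array([579.,  76.]), array([702.9, 335.7]), array([54.9, 87.1]), -18.0, 738)
(0.56, array([320., 282.]), array([586.9, 271.4]), array([55.5, 50.5]), -18.1, 398)
at 6.55 [585.2 269.5  40.7] 1.257 gap 49.7
dx dy dz [ 0.174  0.271 -0.003] wz -0.111 len 32 rows 2
dx dy dz [0.   0.   0.13] wz -0.0 len 13 rows 1
```

Call:
{"api": "servo_tool", "payload": {
  "motion": [
    {"wx": 0, "wy": 0, "wz": -0.111, "dx": 0.17, "dy": 0.27, "dz": 0, "fingers": 1},
    {"wx": 0, "wy": 0, "wz": -0.111, "dx": 0.17, "dy": 0.27, "dz": 0, "fingers": 1},
    {"wx": 0, "wy": 0, "wz": -0.111, "dx": 0.17, "dy": 0.27, "dz": 0, "fingers": 1}
  ]
}}

```text
clock: 6.85
eef_pos: [615.8, 277.1, 39.3]
eef_rot: [-3.141, 0.0, 1.48]
wrist_force: [0.4, -0.8, -0.5]
finger_gap: 49.4
finger_force: 20.0
```

Call:
{"api": "servo_tool", "payload": {
  "motion": [
    {"wx": 0, "wy": 0, "wz": 0, "dx": 0, "dy": 0, "dz": 0.14, "fingers": 1},
    {"wx": 0, "wy": 0, "wz": 0, "dx": 0, "dy": 0, "dz": 0.14, "fingers": 1},
    {"wx": 0, "wy": 0, "wz": 0, "dx": 0, "dy": 0.02, "dz": 0.14, "fingers": 1},
    {"wx": 0, "wy": 0, "wz": 0, "dx": 0, "dy": 0.02, "dz": 0.14, "fingers": 1}
  ]
}}

```text
clock: 7.25
eef_pos: [617.6, 276.8, 25.4]
eef_rot: [-3.141, 0.0, 1.478]
wrist_force: [-0.5, 0.4, -1.4]
finger_gap: 49.6
finger_force: 20.0
```

Call:
{"api": "servo_tool", "payload": {
  "motion": [
    {"wx": 0, "wy": 0, "wz": 0, "dx": 0, "dy": 0.01, "dz": 0, "fingers": 1},
    {"wx": 0, "wy": 0, "wz": 0, "dx": 0, "dy": 0.015, "dz": 0, "fingers": 1},
    {"wx": 0, "wy": 0, "wz": 0, "dx": 0, "dy": 0.015, "dz": 0, "fingers": 1}
  ]
}}

```text
clock: 7.55
eef_pos: [619.4, 276.8, 25.9]
eef_rot: [-3.142, -0.0, 1.479]
wrist_force: [0.1, 0.4, -1.0]
finger_gap: 49.9
finger_force: 20.0
```

```bash
python3 - <<'E'
from h import *
p=camera('wrist');save(p,'w4')
s=read_state();print(s['eef_pos'].round(1),J(s['eef_pos'][:2]),s['wrist_force'].round(1),s['eef_rot'])
E
```

```text
[619.3 276.8  25.9] (np.float64(-25.940026414982054), np.float64(-34.57680199098322)) [ 0.5 -0.9 -0.2] [-3.14156198e+00  1.97964213e-06  1.47863411e+00]
```

View pics/w4.png

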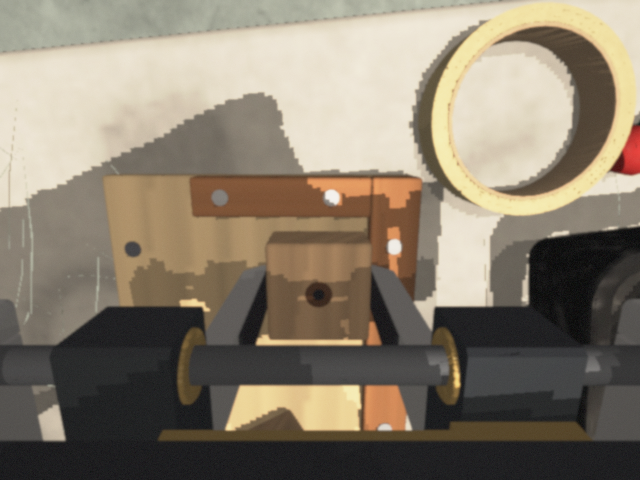

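The foot is parallel to the fence and about 1 mm off it, with the stop edge at row 215 ahead. Step it into contact.

Call:
{"api": "servo_tool", "payload": {
  "motion": [
    {"wx": 0, "wy": 0, "wz": 0, "dx": 0.02, "dy": 0.005, "dz": 0, "fingers": 1},
    {"wx": 0, "wy": 0, "wz": 0, "dx": 0.04, "dy": 0.01, "dz": 0, "fingers": 1},
    {"wx": 0, "wy": 0, "wz": 0, "dx": 0.06, "dy": 0.01, "dz": 0, "fingers": 1}
  ]
}}

```text
clock: 7.9
eef_pos: [621.0, 282.9, 25.9]
eef_rot: [3.142, -0.0, 1.479]
wrist_force: [-0.6, 0.7, -1.2]
finger_gap: 49.9
finger_force: 20.0
```

Call:
{"api": "servo_tool", "payload": {
  "motion": [
    {"wx": 0, "wy": 0, "wz": 0, "dx": 0.005, "dy": 0.005, "dz": 0, "fingers": 1},
    {"wx": 0, "wy": 0, "wz": 0, "dx": 0.01, "dy": 0.01, "dz": 0, "fingers": 1},
    {"wx": 0, "wy": 0, "wz": 0, "dx": 0.02, "dy": 0.01, "dz": 0, "fingers": 1}
  ]
}}

```text
clock: 8.2
eef_pos: [621.2, 284.3, 25.5]
eef_rot: [-3.139, 0.001, 1.479]
wrist_force: [-5.7, -3.3, 0.0]
finger_gap: 49.8
finger_force: 20.0
```

Call:
{"api": "servo_tool", "payload": {
  "motion": [
    {"wx": 0, "wy": 0, "wz": 0, "dx": 0.01, "dy": 0, "dz": 0, "fingers": 1},
    {"wx": 0, "wy": 0, "wz": 0, "dx": 0.02, "dy": 0, "dz": 0, "fingers": 1}
  ]
}}

```text
clock: 8.4
eef_pos: [621.3, 285.7, 25.4]
eef_rot: [-3.139, 0.002, 1.479]
wrist_force: [-6.7, -10.5, 3.0]
finger_gap: 49.8
finger_force: 20.0
```

Call:
{"api": "servo_tool", "payload": {
  "motion": [
    {"wx": 0, "wy": 0, "wz": 0, "dx": -0.01, "dy": -0.005, "dz": 0, "fingers": -1},
    {"wx": 0, "wy": 0, "wz": 0, "dx": -0.01, "dy": -0.005, "dz": 0, "fingers": -1},
    {"wx": 0, "wy": 0, "wz": 0, "dx": -0.01, "dy": -0.005, "dz": 0, "fingers": -1},
    {"wx": 0, "wy": 0, "wz": 0, "dx": -0.01, "dy": -0.005, "dz": 0, "fingers": -1},
    {"wx": 0, "wy": 0, "wz": 0, "dx": -0.01, "dy": -0.005, "dz": -0.4, "fingers": -1},
    {"wx": 0, "wy": 0, "wz": 0, "dx": -0.01, "dy": -0.005, "dz": -0.9, "fingers": -1},
    {"wx": 0, "wy": 0, "wz": 0, "dx": -0.01, "dy": -0.005, "dz": -1, "fingers": -1}
  ]
}}

```text
clock: 9.1
eef_pos: [623.7, 286.6, 132.6]
eef_rot: [3.134, -0.004, 1.479]
wrist_force: [-0.1, -0.3, 0.3]
finger_gap: 94.0
finger_force: 0.0
```

```bash
python3 - <<'E'
from h import *
p=camera('wrist')
for f in feet(p): print(f, np.round(J(f[2]),1))
g=np.radians(114.1)
plan((600,222,125,1.9),(582,159.7,90,g),(582,159.7,25.5,g),(582,159.7,41,g),(*W(-29,-84),41,YAW+np.pi/2))
E
```

```text
(0.78, array([283., 394.]), array([585.4, 155.4]), array([53.9, 41. ]), 22.9, 165) [ -48.7 -158.6]
(0.74, array([313., 236.]), array([621.8, 286.8]), array([52.9, 50.6]), -5.4, 252) [-24.4 -24.4]
(0.56, array([252., 436.]), array([552.4, 111.9]), array([ 3.1, 21.2]), -5.7, 51) [ -77.6 -204.9]
at 9.2 [622.5 286.1 128.3] 1.479 gap 93.7
dx dy dz [-0.659 -0.165  0.033] wz -0.211 len 68 rows 3
dx dy dz [-0.531 -0.372  0.35 ] wz -0.046 len 74 rows 2
dx dy dz [0.    0.    0.645] wz -0.0 len 64 rows 2
dx dy dz [ 0.     0.    -0.155] wz -0.0 len 16 rows 1
dx dy dz [ 0.501  0.55  -0.   ] wz 0.256 len 74 rows 4
```

Call:
{"api": "servo_tool", "payload": {
  "motion": [
    {"wx": 0, "wy": 0, "wz": -0.211, "dx": -0.66, "dy": -0.165, "dz": 0.03, "fingers": -1},
    {"wx": 0, "wy": 0, "wz": -0.211, "dx": -0.66, "dy": -0.165, "dz": 0.03, "fingers": -1},
    {"wx": 0, "wy": 0, "wz": -0.211, "dx": -0.66, "dy": -0.165, "dz": 0.03, "fingers": -1},
    {"wx": 0, "wy": 0, "wz": -0.211, "dx": -0.66, "dy": -0.165, "dz": 0.03, "fingers": -1}
  ]
}}

```text
clock: 9.6
eef_pos: [598.5, 220.8, 121.2]
eef_rot: [-3.139, -0.0, 1.902]
wrist_force: [0.5, 0.7, -1.1]
finger_gap: 94.1
finger_force: 0.0
```

Call:
{"api": "servo_tool", "payload": {
  "motion": [
    {"wx": 0, "wy": 0, "wz": -0.046, "dx": -0.53, "dy": -0.37, "dz": 0.35, "fingers": -1},
    {"wx": 0, "wy": 0, "wz": -0.046, "dx": -0.53, "dy": -0.37, "dz": 0.35, "fingers": -1},
    {"wx": 0, "wy": 0, "wz": -0.046, "dx": -0.53, "dy": -0.37, "dz": 0.35, "fingers": -1}
  ]
}}

```text
clock: 9.9
eef_pos: [579.8, 157.5, 85.1]
eef_rot: [-3.137, -0.001, 1.987]
wrist_force: [0.1, 0.3, 1.0]
finger_gap: 93.9
finger_force: 0.0
```

```bash
python3 - <<'E'
from h import *
p=camera('wrist')
for f in feet(p): print(f, np.round(J(f[2]),1))
print(proj(p,[582,159.7,40]))
g=np.radians(114.1)
plan((582,159.7,25.5,g))
E
```

```text
(0.78, array([321., 247.]), array([581.1, 161.4]), array([50.6, 53.2]), 23.9, 302) [ -53.5 -153. ]
(0.78, array([218., 421.]), array([561.1,  10.6]), array([53.6, 30.6]), 19.9, 196) [ -59.7 -305. ]
[np.float64(322.8094522351793), np.float64(253.88741020994678)]
at 10.0 [581.4 159.8  87.5] 1.99 gap 93.7
dx dy dz [-0.003  0.005  0.62 ] wz -0.001 len 62 rows 2
```

Call:
{"api": "servo_tool", "payload": {
  "motion": [
    {"wx": 0, "wy": 0, "wz": 0, "dx": 0, "dy": 0, "dz": 0.4, "fingers": -1},
    {"wx": 0, "wy": 0, "wz": 0, "dx": 0, "dy": 0, "dz": 0.62, "fingers": -1},
    {"wx": 0, "wy": 0, "wz": 0, "dx": 0, "dy": 0, "dz": 0.62, "fingers": -1},
    {"wx": 0, "wy": 0, "wz": 0, "dx": 0, "dy": 0, "dz": 0.62, "fingers": 1},
    {"wx": 0, "wy": 0, "wz": 0, "dx": 0, "dy": 0, "dz": 0.62, "fingers": 1},
    {"wx": 0, "wy": 0, "wz": 0, "dx": 0, "dy": 0, "dz": 0.62, "fingers": 1},
    {"wx": 0, "wy": 0, "wz": 0, "dx": 0, "dy": 0, "dz": 0.62, "fingers": 1},
    {"wx": 0, "wy": 0, "wz": 0, "dx": 0, "dy": 0, "dz": 0.62, "fingers": 1},
    {"wx": 0, "wy": 0, "wz": 0, "dx": 0, "dy": 0, "dz": 0.46, "fingers": 1},
    {"wx": 0, "wy": 0, "wz": 0, "dx": 0, "dy": 0, "dz": 0.46, "fingers": 1}
  ]
}}

```text
clock: 11.0
eef_pos: [582.5, 159.6, 44.6]
eef_rot: [3.138, 0.001, 1.993]
wrist_force: [0.2, 0.0, 0.1]
finger_gap: 41.5
finger_force: 0.0
```

Call:
{"api": "servo_tool", "payload": {
  "motion": [
    {"wx": 0, "wy": 0, "wz": 0.256, "dx": 0.5, "dy": 0.55, "dz": 0, "fingers": 1},
    {"wx": 0, "wy": 0, "wz": 0.256, "dx": 0.5, "dy": 0.55, "dz": 0, "fingers": 1},
    {"wx": 0, "wy": 0, "wz": 0.256, "dx": 0.5, "dy": 0.55, "dz": 0, "fingers": 1},
    {"wx": 0, "wy": 0, "wz": 0.256, "dx": 0.5, "dy": 0.55, "dz": 0, "fingers": 1},
    {"wx": 0, "wy": 0, "wz": 0.256, "dx": 0.5, "dy": 0.55, "dz": 0, "fingers": 1}
  ]
}}

```text
clock: 11.5
eef_pos: [611.1, 227.7, 42.3]
eef_rot: [3.141, -0.0, 1.48]
wrist_force: [-0.6, 0.7, -0.2]
finger_gap: 1.7
finger_force: 0.0
```

```bash
python3 - <<'E'
from h import *
y=YAW+np.pi/2
plan((*W(-26.5,-82),25.6,y),(*W(-24.8,-75.6),25.6,y))
E
```

```text
at 11.5 [611.1 227.7  42.3] 1.48 gap 1.7
dx dy dz [0.023 0.031 0.167] wz 0.0 len 17 rows 1
dx dy dz [ 0.064  0.017 -0.   ] wz -0.0 len 7 rows 1
```

The gripper lifted before it had closed. I'll back off, open and look again.

Call:
{"api": "servo_tool", "payload": {
  "motion": [
    {"wx": 0, "wy": 0, "wz": 0, "dx": 0, "dy": 0, "dz": -0.5, "fingers": -1},
    {"wx": 0, "wy": 0, "wz": -0.256, "dx": -0.68, "dy": -0.23, "dz": -0.5, "fingers": -1},
    {"wx": 0, "wy": 0, "wz": -0.256, "dx": -0.68, "dy": -0.23, "dz": -0.5, "fingers": -1},
    {"wx": 0, "wy": 0, "wz": -0.256, "dx": -0.68, "dy": -0.23, "dz": -0.5, "fingers": -1},
    {"wx": 0, "wy": 0, "wz": -0.256, "dx": -0.68, "dy": -0.23, "dz": -0.5, "fingers": -1},
    {"wx": 0, "wy": 0, "wz": -0.256, "dx": -0.68, "dy": -0.23, "dz": -0.5, "fingers": -1},
    {"wx": 0, "wy": 0, "wz": -0.256, "dx": -0.68, "dy": -0.23, "dz": -0.5, "fingers": -1}
  ]
}}

```text
clock: 12.2
eef_pos: [582.1, 161.8, 92.2]
eef_rot: [3.141, 0.0, 1.992]
wrist_force: [-0.4, -0.3, 0.0]
finger_gap: 54.4
finger_force: 0.0
```

```bash
python3 - <<'E'
from h import *
p=camera('wrist')
for f in feet(p): print(f, np.round(J(f[2]),1))
g=np.radians(114.1)
plan((582,159.7,25.5,g))
E
```

```text
(0.76, array([458.,  95.]), array([619.5, 283.4]), array([54.4, 54.1]), -4.9, 299) [-26.4 -28. ]
(0.67, array([235., 418.]), array([575.5,  20. ]), array([19.4, 22.1]), 21.4, 90) [ -46.2 -294.3]
(0.59, array([196., 303.]), array([520.7,  91.5]), array([29.3, 22.5]), -11.3, 117) [-107.3 -228.1]
at 12.3 [582.  161.9  92. ] 1.992 gap 62.8
dx dy dz [-0.02  -0.009  0.665] wz 0.0 len 67 rows 2
```

```bash
python3 - <<'E'
from h import *
p=camera('wrist');save(p,'w5')
E
```

```text
(no output)
```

View pics/w5.png

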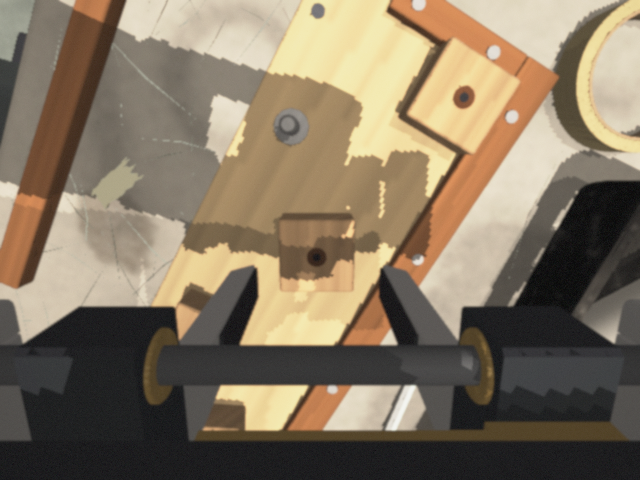

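Foot B is unmoved, with its hole at (316,257), and foot A sits snug in the corner. Grip again, with longer closing and a narrower opening.

Call:
{"api": "servo_tool", "payload": {
  "motion": [
    {"wx": 0, "wy": 0, "wz": 0, "dx": -0.02, "dy": 0, "dz": 0.3, "fingers": -0.6},
    {"wx": 0, "wy": 0, "wz": 0, "dx": -0.02, "dy": 0, "dz": 0.665, "fingers": -0.6},
    {"wx": 0, "wy": 0, "wz": 0, "dx": -0.02, "dy": 0, "dz": 0.665, "fingers": -0.6},
    {"wx": 0, "wy": 0, "wz": 0, "dx": -0.02, "dy": 0, "dz": 0.665, "fingers": 1},
    {"wx": 0, "wy": 0, "wz": 0, "dx": -0.02, "dy": 0, "dz": 0.665, "fingers": 1},
    {"wx": 0, "wy": 0, "wz": 0, "dx": -0.02, "dy": 0, "dz": 0.665, "fingers": 1},
    {"wx": 0, "wy": 0, "wz": 0, "dx": -0.02, "dy": 0, "dz": 0.665, "fingers": 1},
    {"wx": 0, "wy": 0, "wz": 0, "dx": -0.02, "dy": 0, "dz": 0.665, "fingers": 1},
    {"wx": 0, "wy": 0, "wz": 0, "dx": -0.02, "dy": 0, "dz": 0.665, "fingers": 1}
  ]
}}

```text
clock: 13.25
eef_pos: [583.4, 160.2, 26.9]
eef_rot: [3.14, 0.0, 1.993]
wrist_force: [-1.7, -1.0, 7.6]
finger_gap: 49.8
finger_force: 20.0
```

Call:
{"api": "servo_tool", "payload": {
  "motion": [
    {"wx": 0, "wy": 0, "wz": 0, "dx": 0, "dy": 0, "dz": 0, "fingers": 1},
    {"wx": 0, "wy": 0, "wz": 0, "dx": 0, "dy": 0, "dz": -0.15, "fingers": 1},
    {"wx": 0, "wy": 0, "wz": 0.256, "dx": 0.5, "dy": 0.54, "dz": -0.15, "fingers": 1},
    {"wx": 0, "wy": 0, "wz": 0.256, "dx": 0.5, "dy": 0.54, "dz": -0.15, "fingers": 1},
    {"wx": 0, "wy": 0, "wz": 0.256, "dx": 0.5, "dy": 0.54, "dz": -0.15, "fingers": 1},
    {"wx": 0, "wy": 0, "wz": 0.256, "dx": 0.5, "dy": 0.54, "dz": -0.15, "fingers": 1},
    {"wx": 0, "wy": 0, "wz": 0.256, "dx": 0.5, "dy": 0.54, "dz": -0.15, "fingers": 1}
  ]
}}

```text
clock: 13.95
eef_pos: [611.8, 228.0, 41.5]
eef_rot: [3.141, -0.0, 1.48]
wrist_force: [-0.2, -0.1, -1.6]
finger_gap: 49.7
finger_force: 20.0
```

```bash
python3 - <<'E'
from h import *
y=YAW+np.pi/2
plan((*W(-26.5,-82),25.6,y),(*W(-24.8,-75.6),25.6,y))
E
```

```text
at 13.95 [611.8 228.   41.5] 1.48 gap 49.7
dx dy dz [0.019 0.025 0.159] wz 0.0 len 16 rows 1
dx dy dz [ 0.064  0.017 -0.   ] wz -0.0 len 7 rows 1
```

Call:
{"api": "servo_tool", "payload": {
  "motion": [
    {"wx": 0, "wy": 0, "wz": 0, "dx": 0, "dy": 0.02, "dz": 0.08, "fingers": 1},
    {"wx": 0, "wy": 0, "wz": 0, "dx": 0, "dy": 0.025, "dz": 0.145, "fingers": 1},
    {"wx": 0, "wy": 0, "wz": 0, "dx": 0.02, "dy": 0.03, "dz": 0.145, "fingers": 1},
    {"wx": 0, "wy": 0, "wz": 0, "dx": 0.04, "dy": 0.035, "dz": 0.145, "fingers": 1},
    {"wx": 0, "wy": 0, "wz": 0, "dx": 0.05, "dy": 0.04, "dz": 0.145, "fingers": 1},
    {"wx": 0, "wy": 0, "wz": 0, "dx": 0.06, "dy": 0.042, "dz": 0.145, "fingers": 1}
  ]
}}

```text
clock: 14.55
eef_pos: [616.3, 233.4, 25.7]
eef_rot: [-3.141, 0.0, 1.481]
wrist_force: [-0.3, -0.4, 0.3]
finger_gap: 49.9
finger_force: 20.0
```

Call:
{"api": "servo_tool", "payload": {
  "motion": [
    {"wx": 0, "wy": 0, "wz": 0, "dx": 0.01, "dy": 0, "dz": 0, "fingers": 1},
    {"wx": 0, "wy": 0, "wz": 0, "dx": 0.02, "dy": 0, "dz": 0, "fingers": 1}
  ]
}}

```text
clock: 14.75
eef_pos: [616.5, 235.4, 25.9]
eef_rot: [-3.141, 0.0, 1.481]
wrist_force: [0.6, -0.5, -0.2]
finger_gap: 49.9
finger_force: 20.0
```

Call:
{"api": "servo_tool", "payload": {
  "motion": [
    {"wx": 0, "wy": 0, "wz": 0, "dx": 0.01, "dy": 0, "dz": 0, "fingers": 1},
    {"wx": 0, "wy": 0, "wz": 0, "dx": 0.015, "dy": 0, "dz": 0, "fingers": 1}
  ]
}}

```text
clock: 14.95
eef_pos: [616.5, 235.8, 25.9]
eef_rot: [-3.141, 0.002, 1.481]
wrist_force: [-2.9, -9.9, 2.2]
finger_gap: 49.9
finger_force: 20.0
```

```bash
python3 - <<'E'
from h import *
s=read_state();print(J(s['eef_pos'][:2]),s['eef_pos'],s['wrist_force'])
E
```

```text
(np.float64(-25.01561373980177), np.float64(-75.67263380952122)) [616.49656584 235.82011211  25.88542471] [-2.92162495 -9.88241139  2.20711081]
```

Call:
{"api": "servo_tool", "payload": {
  "motion": [
    {"wx": 0, "wy": 0, "wz": 0, "dx": -0.01, "dy": 0.005, "dz": 0, "fingers": -0.6},
    {"wx": 0, "wy": 0, "wz": 0, "dx": -0.01, "dy": 0.005, "dz": 0, "fingers": -0.6},
    {"wx": 0, "wy": 0, "wz": 0, "dx": -0.01, "dy": 0.005, "dz": 0, "fingers": -0.6},
    {"wx": 0, "wy": 0, "wz": 0, "dx": -0.01, "dy": 0.005, "dz": -0.3, "fingers": -0.6},
    {"wx": 0, "wy": 0, "wz": 0, "dx": -0.4, "dy": -0.3, "dz": -0.7, "fingers": -0.6},
    {"wx": 0, "wy": 0, "wz": 0, "dx": -0.9, "dy": -0.5, "dz": -0.7, "fingers": -0.6},
    {"wx": 0, "wy": 0, "wz": 0, "dx": -1, "dy": -0.6, "dz": -0.7, "fingers": -0.6},
    {"wx": 0, "wy": 0, "wz": 0, "dx": -1, "dy": -0.6, "dz": -0.7, "fingers": -0.6}
  ]
}}

```text
clock: 15.75
eef_pos: [546.7, 140.6, 96.9]
eef_rot: [3.141, -0.0, 1.479]
wrist_force: [0.1, -0.2, 0.4]
finger_gap: 74.9
finger_force: 0.0
```

```bash
python3 - <<'E'
from h import *
p=camera('wrist')
for f in feet(p): print(f, np.round(J(f[2]),1))
g=np.radians(89.1)
plan((534,71,60,g),(534,71,25.5,g),(534,71,41,g))
E
```

```text
(0.84, array([418.,  23.]), array([618.7, 270.8]), array([28. , 53.9]), -5.0, 279) [-26.  -40.6]
(0.82, array([307., 323.]), array([534.4,  87.1]), array([31.7, 50.5]), -5.3, 204) [ -93.2 -231.3]
(0.75, array([344., 184.]), array([578.4, 178.2]), array([219.8, 152.4]), -5.5, 1563) [ -57.7 -136.5]
(0.67, array([362., 415.]), array([567.6,  14.1]), array([35. , 55.7]), -5.3, 182) [ -53.5 -300.9]
(0.6, array([418.,  89.]), array([615.2, 235.2]), array([49.6, 53.1]), -5.3, 331) [-26.3 -76.4]
at 15.85 [548.2 142.6  96.5] 1.48 gap 75.2
dx dy dz [-0.726 -0.077  0.365] wz -0.037 len 82 rows 2
dx dy dz [0.    0.    0.345] wz -0.0 len 34 rows 1
dx dy dz [ 0.     0.    -0.155] wz -0.0 len 16 rows 1
```

Call:
{"api": "servo_tool", "payload": {
  "motion": [
    {"wx": 0, "wy": 0, "wz": -0.037, "dx": -0.73, "dy": -0.08, "dz": 0.05, "fingers": -0.6},
    {"wx": 0, "wy": 0, "wz": -0.037, "dx": -0.73, "dy": -0.08, "dz": 0.05, "fingers": -0.6},
    {"wx": 0, "wy": 0, "wz": -0.037, "dx": -0.73, "dy": -0.08, "dz": 0.05, "fingers": -0.6}
  ]
}}

```text
clock: 16.15
eef_pos: [533.5, 69.3, 90.5]
eef_rot: [-3.141, 0.0, 1.553]
wrist_force: [0.3, 0.0, -0.3]
finger_gap: 75.2
finger_force: 0.0
```

```bash
cat >> h.py <<'E'
def holes(p,z):
    "dark round pilot hole near image middle -> world"
    g=cv2.cvtColor(p['image'],cv2.COLOR_RGB2GRAY)
    for f in trace('foot1',p)[:6]:
        if f['conf']<.4: continue
        m=cv2.erode(f['pixels'].astype(np.uint8),np.ones((9,9)))
        if m.sum()<200: continue
        med=np.median(g[m>0])
        bh=cv2.morphologyEx(g,cv2.MORPH_BLACKHAT,np.ones((31,31)))*m
        y,x=np.nonzero(bh>.6*bh.max())
        P=ray(p,(x.mean(),y.mean()),z);print('hole px',round(x.mean()),round(y.mean()),'n',len(x),P[:2].round(1),np.round(J(P[:2]),1))
E
python3 - <<'E'
from h import *
p=camera('wrist')
for f in feet(p): print(f, np.round(J(f[2]),1))
holes(p,40)
g=np.radians(89.1)
plan((534,71,25.5,g))
E
```

```text
(0.92, array([370., 342.]), array([562.2,  13.1]), array([48.7, 22.3]), 1.3, 164) [ -58.8 -302.4]
(0.78, array([318., 253.]), array([533.5,  68.4]), array([54. , 50.2]), -1.0, 289) [ -92.4 -250. ]
(0.68, array([451.,  13.]), array([612.1, 208.1]), array([15.2, 54.6]), -1.1, 229) [ -26.9 -103.7]
hole px 375 330 n 326 [571.9  13.3] [ -49.2 -301.3]
hole px 336 255 n 518 [545.5  67.8] [ -80.5 -249.4]
hole px 442 18 n 771 [606.1 206.8] [ -32.7 -105.5]
at 16.3 [534.   71.7  90.9] 1.555 gap 75.1
dx dy dz [-0.007  0.001  0.654] wz 0.0 len 65 rows 2
```

Call:
{"api": "servo_tool", "payload": {
  "motion": [
    {"wx": 0, "wy": 0, "wz": 0, "dx": -0.045, "dy": 0, "dz": 0.3, "fingers": -0.6},
    {"wx": 0, "wy": 0, "wz": 0, "dx": -0.045, "dy": 0, "dz": 0.65, "fingers": -0.6},
    {"wx": 0, "wy": 0, "wz": 0, "dx": -0.045, "dy": 0, "dz": 0.65, "fingers": -0.6},
    {"wx": 0, "wy": 0, "wz": 0, "dx": -0.045, "dy": 0, "dz": 0.65, "fingers": 1},
    {"wx": 0, "wy": 0, "wz": 0, "dx": -0.045, "dy": 0, "dz": 0.65, "fingers": 1},
    {"wx": 0, "wy": 0, "wz": 0, "dx": -0.045, "dy": 0, "dz": 0.65, "fingers": 1},
    {"wx": 0, "wy": 0, "wz": 0, "dx": -0.045, "dy": 0, "dz": 0.65, "fingers": 1},
    {"wx": 0, "wy": 0, "wz": 0, "dx": -0.045, "dy": 0, "dz": 0.65, "fingers": 1},
    {"wx": 0, "wy": 0, "wz": 0, "dx": -0.045, "dy": 0, "dz": 0.65, "fingers": 1}
  ]
}}

```text
clock: 17.2
eef_pos: [534.0, 66.3, 27.2]
eef_rot: [3.14, -0.0, 1.555]
wrist_force: [-1.0, 1.8, 7.7]
finger_gap: 49.8
finger_force: 20.0
```

Call:
{"api": "servo_tool", "payload": {
  "motion": [
    {"wx": 0, "wy": 0, "wz": 0, "dx": 0, "dy": 0, "dz": 0, "fingers": 1},
    {"wx": 0, "wy": 0, "wz": 0, "dx": 0, "dy": 0, "dz": -0.15, "fingers": 1},
    {"wx": 0, "wy": 0, "wz": 0.0375, "dx": 0.95, "dy": 0.7, "dz": -0.15, "fingers": 1},
    {"wx": 0, "wy": 0, "wz": 0.0375, "dx": 0.95, "dy": 0.7, "dz": -0.15, "fingers": 1},
    {"wx": 0, "wy": 0, "wz": 0.0375, "dx": 0.95, "dy": 0.7, "dz": -0.15, "fingers": 1},
    {"wx": 0, "wy": 0, "wz": 0.0375, "dx": 0.95, "dy": 0.7, "dz": -0.15, "fingers": 1}
  ]
}}

```text
clock: 17.8
eef_pos: [605.6, 162.0, 41.0]
eef_rot: [3.141, -0.0, 1.482]
wrist_force: [0.6, -0.7, 0.1]
finger_gap: 49.7
finger_force: 20.0
```

```bash
python3 - <<'E'
from h import *
y=YAW+np.pi/2
plan((*W(-25.5,-132),25.8,y),(*W(-24.8,-125.6),25.8,y))
E
```

```text
at 17.8 [605.6 162.   41. ] 1.482 gap 49.7
dx dy dz [0.182 0.037 0.152] wz 0.001 len 24 rows 1
dx dy dz [ 0.064  0.007 -0.   ] wz -0.0 len 6 rows 1
```

Call:
{"api": "servo_tool", "payload": {
  "motion": [
    {"wx": 0, "wy": 0, "wz": 0.001, "dx": 0.1, "dy": 0.02, "dz": 0.08, "fingers": 1},
    {"wx": 0, "wy": 0, "wz": 0.001, "dx": 0.16, "dy": 0.03, "dz": 0.15, "fingers": 1},
    {"wx": 0, "wy": 0, "wz": 0.001, "dx": 0.18, "dy": 0.035, "dz": 0.15, "fingers": 1},
    {"wx": 0, "wy": 0, "wz": 0.001, "dx": 0.2, "dy": 0.04, "dz": 0.15, "fingers": 1},
    {"wx": 0, "wy": 0, "wz": 0.001, "dx": 0.22, "dy": 0.043, "dz": 0.15, "fingers": 1},
    {"wx": 0, "wy": 0, "wz": 0.001, "dx": 0.235, "dy": 0.043, "dz": 0.15, "fingers": 1}
  ]
}}

```text
clock: 18.4
eef_pos: [611.2, 183.0, 25.8]
eef_rot: [-3.141, -0.0, 1.477]
wrist_force: [0.0, -0.7, -0.5]
finger_gap: 49.7
finger_force: 20.0
```

Call:
{"api": "servo_tool", "payload": {
  "motion": [
    {"wx": 0, "wy": 0, "wz": 0, "dx": 0.01, "dy": 0, "dz": 0, "fingers": 1},
    {"wx": 0, "wy": 0, "wz": 0, "dx": 0.015, "dy": 0, "dz": 0, "fingers": 1}
  ]
}}

```text
clock: 18.6
eef_pos: [611.4, 184.5, 25.9]
eef_rot: [3.142, -0.0, 1.478]
wrist_force: [0.9, 0.1, -0.0]
finger_gap: 49.5
finger_force: 20.0
```

```bash
python3 - <<'E'
from h import *
s=read_state();print(J(s['eef_pos'][:2]),s['eef_pos'],s['wrist_force'])
E
```

```text
(np.float64(-25.468526620964486), np.float64(-127.20137768491601)) [611.35262557 184.54676178  25.94725367] [ 0.91051642  0.07543623 -0.02280266]
```

Call:
{"api": "servo_tool", "payload": {
  "motion": [
    {"wx": 0, "wy": 0, "wz": 0, "dx": 0.01, "dy": 0.005, "dz": 0, "fingers": 1},
    {"wx": 0, "wy": 0, "wz": 0, "dx": 0.018, "dy": 0.007, "dz": 0, "fingers": 1}
  ]
}}

```text
clock: 18.8
eef_pos: [611.9, 186.0, 25.8]
eef_rot: [-3.141, 0.001, 1.478]
wrist_force: [-3.1, -1.6, -0.2]
finger_gap: 49.5
finger_force: 20.0
```

Call:
{"api": "servo_tool", "payload": {
  "motion": [
    {"wx": 0, "wy": 0, "wz": 0, "dx": 0.01, "dy": 0, "dz": 0, "fingers": 1},
    {"wx": 0, "wy": 0, "wz": 0, "dx": 0.01, "dy": 0, "dz": 0, "fingers": 1}
  ]
}}

```text
clock: 19.0
eef_pos: [612.0, 187.2, 25.7]
eef_rot: [-3.141, 0.0, 1.478]
wrist_force: [-3.6, -2.0, -0.7]
finger_gap: 49.7
finger_force: 20.0
```

Call:
{"api": "servo_tool", "payload": {
  "motion": [
    {"wx": 0, "wy": 0, "wz": 0, "dx": 0.01, "dy": 0, "dz": 0, "fingers": 1},
    {"wx": 0, "wy": 0, "wz": 0, "dx": 0.015, "dy": 0, "dz": 0, "fingers": 1}
  ]
}}

```text
clock: 19.2
eef_pos: [612.1, 187.9, 25.7]
eef_rot: [-3.14, 0.002, 1.478]
wrist_force: [-4.9, -10.6, 1.5]
finger_gap: 49.8
finger_force: 20.0
```

Call:
{"api": "servo_tool", "payload": {
  "motion": [
    {"wx": 0, "wy": 0, "wz": 0, "dx": 0.01, "dy": 0, "dz": 0, "fingers": 1},
    {"wx": 0, "wy": 0, "wz": 0, "dx": 0.01, "dy": 0, "dz": 0, "fingers": 1}
  ]
}}

```text
clock: 19.4
eef_pos: [612.1, 188.0, 25.8]
eef_rot: [-3.14, 0.003, 1.477]
wrist_force: [-7.4, -13.3, 3.0]
finger_gap: 50.2
finger_force: 20.0
```

Call:
{"api": "servo_tool", "payload": {
  "motion": [
    {"wx": 0, "wy": 0, "wz": 0, "dx": -0.02, "dy": 0, "dz": 0, "fingers": -0.6},
    {"wx": 0, "wy": 0, "wz": 0, "dx": -0.02, "dy": 0, "dz": 0, "fingers": -0.6},
    {"wx": 0, "wy": 0, "wz": 0, "dx": -0.02, "dy": 0, "dz": 0, "fingers": -0.6},
    {"wx": 0, "wy": 0, "wz": 0, "dx": -0.02, "dy": 0, "dz": -0.3, "fingers": -0.6},
    {"wx": 0, "wy": 0, "wz": 0, "dx": -0.4, "dy": -0.15, "dz": -0.7, "fingers": -0.6},
    {"wx": 0, "wy": 0, "wz": 0, "dx": -1, "dy": -0.15, "dz": -0.7, "fingers": -0.6},
    {"wx": 0, "wy": 0, "wz": 0, "dx": -1, "dy": -0.15, "dz": -0.7, "fingers": -0.6}
  ]
}}

```text
clock: 20.1
eef_pos: [588.5, 88.8, 97.5]
eef_rot: [3.139, -0.0, 1.476]
wrist_force: [0.3, 0.9, -1.1]
finger_gap: 75.1
finger_force: 0.0
```

Call:
{"api": "servo_tool", "payload": {
  "motion": [
    {"wx": 0, "wy": 0, "wz": -0.212, "dx": -1, "dy": -0.15, "dz": 0, "fingers": -0.6},
    {"wx": 0, "wy": 0, "wz": -0.212, "dx": -1, "dy": -0.15, "dz": 0, "fingers": -0.6},
    {"wx": 0, "wy": 0, "wz": -0.212, "dx": -1, "dy": -0.15, "dz": 0, "fingers": -0.6},
    {"wx": 0, "wy": 0, "wz": -0.212, "dx": -1, "dy": -0.15, "dz": 0, "fingers": -0.6}
  ]
}}

```text
clock: 20.5
eef_pos: [564.1, -7.6, 95.9]
eef_rot: [3.141, -0.0, 1.902]
wrist_force: [-0.1, -0.1, -1.2]
finger_gap: 75.1
finger_force: 0.0
```

```bash
python3 - <<'E'
from h import *
p=camera('wrist')
for f in feet(p): print(f, np.round(J(f[2]),1))
g=np.radians(109)
plan((568,-17,25.5,g),(568,-17,41,g),(*W(-27,-230),41,YAW+np.pi/2))
E
```

```text
(0.64, array([495.,  10.]), array([612.1, 156.2]), array([56.8, 20.4]), 18.9, 217) [ -22.1 -155.4]
(0.63, array([322., 261.]), array([568.5, -16.5]), array([50.1, 55.4]), 19.3, 287) [ -49.8 -331.3]
(0.53, array([ 82., 301.]), array([ 415.7, -103.1]), array([9. , 4.7]), 18.9, 27) [-194.1 -431.5]
(0.45, array([368., 138.]), array([567.9,  63.9]), array([251.5, 152.8]), -5.6, 1203) [ -57.8 -251.3]
at 20.6 [564.4  -5.9  95.8] 1.898 gap 75.4
dx dy dz [-0.116 -0.002  0.703] wz -0.002 len 71 rows 2
dx dy dz [ 0.     0.    -0.155] wz -0.0 len 16 rows 1
dx dy dz [ 0.833  0.63  -0.   ] wz 0.211 len 104 rows 3
```

Call:
{"api": "servo_tool", "payload": {
  "motion": [
    {"wx": 0, "wy": 0, "wz": -0.002, "dx": -0.135, "dy": 0, "dz": 0.3, "fingers": -0.6},
    {"wx": 0, "wy": 0, "wz": -0.002, "dx": -0.135, "dy": 0, "dz": 0.7, "fingers": -0.6},
    {"wx": 0, "wy": 0, "wz": -0.002, "dx": -0.135, "dy": 0, "dz": 0.7, "fingers": -0.6},
    {"wx": 0, "wy": 0, "wz": -0.002, "dx": -0.135, "dy": 0, "dz": 0.7, "fingers": 1},
    {"wx": 0, "wy": 0, "wz": -0.002, "dx": -0.135, "dy": 0, "dz": 0.7, "fingers": 1},
    {"wx": 0, "wy": 0, "wz": -0.002, "dx": -0.135, "dy": 0, "dz": 0.7, "fingers": 1},
    {"wx": 0, "wy": 0, "wz": -0.002, "dx": -0.135, "dy": 0, "dz": 0.7, "fingers": 1},
    {"wx": 0, "wy": 0, "wz": -0.002, "dx": -0.135, "dy": 0, "dz": 0.7, "fingers": 1},
    {"wx": 0, "wy": 0, "wz": -0.002, "dx": -0.135, "dy": 0, "dz": 0.7, "fingers": 1}
  ]
}}

```text
clock: 21.5
eef_pos: [569.3, -19.2, 27.5]
eef_rot: [3.139, 0.001, 1.906]
wrist_force: [-0.5, 1.4, 7.7]
finger_gap: 49.8
finger_force: 20.0
```

Call:
{"api": "servo_tool", "payload": {
  "motion": [
    {"wx": 0, "wy": 0, "wz": 0, "dx": 0, "dy": 0, "dz": 0, "fingers": 1},
    {"wx": 0, "wy": 0, "wz": 0, "dx": 0, "dy": 0, "dz": -0.15, "fingers": 1},
    {"wx": 0, "wy": 0, "wz": 0.211, "dx": 0.83, "dy": 0.62, "dz": -0.15, "fingers": 1},
    {"wx": 0, "wy": 0, "wz": 0.211, "dx": 0.83, "dy": 0.62, "dz": -0.15, "fingers": 1},
    {"wx": 0, "wy": 0, "wz": 0.211, "dx": 0.83, "dy": 0.62, "dz": -0.15, "fingers": 1},
    {"wx": 0, "wy": 0, "wz": 0.211, "dx": 0.83, "dy": 0.62, "dz": -0.15, "fingers": 1},
    {"wx": 0, "wy": 0, "wz": 0.211, "dx": 0.83, "dy": 0.62, "dz": -0.15, "fingers": 1}
  ]
}}

```text
clock: 22.2
eef_pos: [599.7, 78.9, 41.6]
eef_rot: [3.141, 0.0, 1.488]
wrist_force: [0.3, 0.2, -0.4]
finger_gap: 49.8
finger_force: 20.0
```

```bash
python3 - <<'E'
from h import *
y=YAW+np.pi/2
plan((*W(-25.5,-182),25.8,y),(*W(-24.8,-175),25.8,y))
E
```

```text
at 22.2 [599.7  78.9  41.6] 1.488 gap 49.8
dx dy dz [0.515 0.024 0.158] wz 0.004 len 54 rows 2
dx dy dz [ 0.07   0.007 -0.   ] wz -0.0 len 7 rows 1
```

Call:
{"api": "servo_tool", "payload": {
  "motion": [
    {"wx": 0, "wy": 0, "wz": 0.004, "dx": 0.3, "dy": 0.015, "dz": 0.05, "fingers": 1},
    {"wx": 0, "wy": 0, "wz": 0.004, "dx": 0.45, "dy": 0.02, "dz": 0.12, "fingers": 1},
    {"wx": 0, "wy": 0, "wz": 0.004, "dx": 0.5, "dy": 0.025, "dz": 0.155, "fingers": 1},
    {"wx": 0, "wy": 0, "wz": 0.004, "dx": 0.53, "dy": 0.03, "dz": 0.155, "fingers": 1},
    {"wx": 0, "wy": 0, "wz": 0.004, "dx": 0.55, "dy": 0.033, "dz": 0.155, "fingers": 1},
    {"wx": 0, "wy": 0, "wz": 0.004, "dx": 0.565, "dy": 0.035, "dz": 0.155, "fingers": 1},
    {"wx": 0, "wy": 0, "wz": 0.004, "dx": 0.575, "dy": 0.035, "dz": 0.155, "fingers": 1}
  ]
}}

```text
clock: 22.9
eef_pos: [606.9, 133.4, 25.8]
eef_rot: [-3.138, 0.004, 1.477]
wrist_force: [-14.8, -15.7, 14.9]
finger_gap: 49.9
finger_force: 20.0
```

Call:
{"api": "servo_tool", "payload": {
  "motion": [
    {"wx": 0, "wy": 0, "wz": 0, "dx": 0.01, "dy": 0, "dz": 0, "fingers": 1},
    {"wx": 0, "wy": 0, "wz": 0, "dx": 0.015, "dy": 0, "dz": 0, "fingers": 1}
  ]
}}

```text
clock: 23.1
eef_pos: [607.1, 134.8, 25.8]
eef_rot: [-3.138, 0.004, 1.477]
wrist_force: [-14.1, -15.9, 14.9]
finger_gap: 50.3
finger_force: 20.0
```

```bash
python3 - <<'E'
from h import *
s=read_state();print(J(s['eef_pos'][:2]),s['eef_pos'],s['wrist_force'],s['eef_rot'])
E
```

```text
(np.float64(-25.19719897050013), np.float64(-177.13053645807474)) [607.07559602 134.80038972  25.84846957] [-14.05417178 -15.93266721  14.9479371 ] [-3.13781555  0.00385966  1.47718956]
```

Call:
{"api": "servo_tool", "payload": {
  "motion": [
    {"wx": 0, "wy": 0, "wz": 0, "dx": 0, "dy": 0, "dz": -0.015, "fingers": 1},
    {"wx": 0, "wy": 0, "wz": 0, "dx": 0, "dy": 0, "dz": -0.015, "fingers": 1}
  ]
}}

```text
clock: 23.3
eef_pos: [607.2, 136.3, 26.4]
eef_rot: [-3.138, 0.001, 1.477]
wrist_force: [-6.2, -3.0, 1.7]
finger_gap: 50.0
finger_force: 20.0
```

Call:
{"api": "servo_tool", "payload": {
  "motion": [
    {"wx": 0, "wy": 0, "wz": 0, "dx": 0.01, "dy": 0, "dz": 0, "fingers": 1},
    {"wx": 0, "wy": 0, "wz": 0, "dx": 0.01, "dy": 0, "dz": 0, "fingers": 1}
  ]
}}

```text
clock: 23.5
eef_pos: [607.3, 137.5, 26.2]
eef_rot: [-3.138, 0.001, 1.478]
wrist_force: [-5.9, -2.9, -0.5]
finger_gap: 49.6
finger_force: 20.0
```

```bash
python3 - <<'E'
from h import *
p=camera('wrist');save(p,'w6')
E
```

```text
(no output)
```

View pics/w6.png

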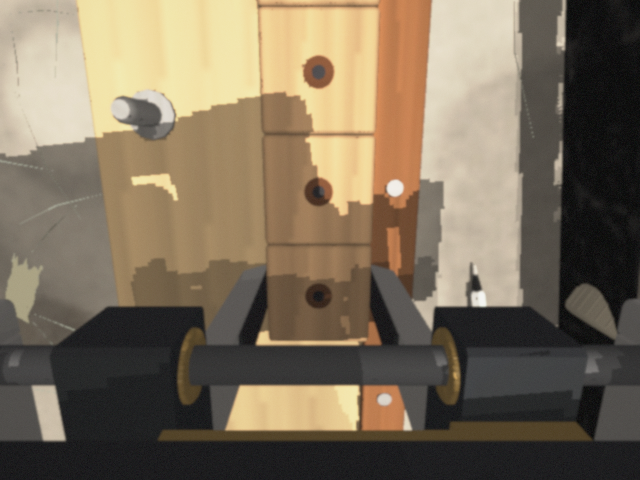

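The row so far is tight and square, with joint lines at rows 134 and 243. A final nudge into contact, then release.

Call:
{"api": "servo_tool", "payload": {
  "motion": [
    {"wx": 0, "wy": 0, "wz": 0, "dx": 0.01, "dy": 0, "dz": 0, "fingers": 1},
    {"wx": 0, "wy": 0, "wz": 0, "dx": 0.015, "dy": 0, "dz": 0, "fingers": 1}
  ]
}}

```text
clock: 23.75
eef_pos: [607.3, 137.7, 26.2]
eef_rot: [-3.138, 0.004, 1.478]
wrist_force: [-7.6, -13.5, 4.3]
finger_gap: 49.8
finger_force: 20.0
```

Call:
{"api": "servo_tool", "payload": {
  "motion": [
    {"wx": 0, "wy": 0, "wz": 0, "dx": 0.01, "dy": 0, "dz": 0, "fingers": 1},
    {"wx": 0, "wy": 0, "wz": 0, "dx": 0.01, "dy": 0, "dz": 0, "fingers": 1}
  ]
}}

```text
clock: 23.95
eef_pos: [607.3, 137.7, 26.2]
eef_rot: [-3.137, 0.005, 1.477]
wrist_force: [-8.9, -18.5, 3.9]
finger_gap: 49.8
finger_force: 20.0
```

Call:
{"api": "servo_tool", "payload": {
  "motion": [
    {"wx": 0, "wy": 0, "wz": 0, "dx": -0.02, "dy": 0, "dz": 0, "fingers": -0.6},
    {"wx": 0, "wy": 0, "wz": 0, "dx": -0.02, "dy": 0, "dz": 0, "fingers": -0.6},
    {"wx": 0, "wy": 0, "wz": 0, "dx": -0.02, "dy": 0, "dz": 0, "fingers": -0.6},
    {"wx": 0, "wy": 0, "wz": 0, "dx": -0.02, "dy": 0, "dz": -0.3, "fingers": -0.6},
    {"wx": 0, "wy": 0, "wz": 0, "dx": -0.4, "dy": -0.5, "dz": -0.6, "fingers": -0.6},
    {"wx": 0, "wy": 0, "wz": 0, "dx": -1, "dy": -0.7, "dz": -0.8, "fingers": -0.6},
    {"wx": 0, "wy": 0, "wz": 0, "dx": -1, "dy": -0.7, "dz": -0.8, "fingers": -0.6}
  ]
}}

```text
clock: 24.65
eef_pos: [528.4, 47.2, 108.2]
eef_rot: [3.14, -0.0, 1.477]
wrist_force: [-0.1, -0.1, 0.3]
finger_gap: 75.3
finger_force: 0.0
```

Call:
{"api": "servo_tool", "payload": {
  "motion": [
    {"wx": 0, "wy": 0, "wz": 0, "dx": -1, "dy": -0.7, "dz": 0, "fingers": -0.6},
    {"wx": 0, "wy": 0, "wz": 0, "dx": -1, "dy": -0.7, "dz": 0, "fingers": -0.6},
    {"wx": 0, "wy": 0, "wz": 0, "dx": -1, "dy": -0.7, "dz": 0, "fingers": -0.6}
  ]
}}

```text
clock: 24.95
eef_pos: [448.3, -46.3, 107.1]
eef_rot: [3.141, 0.0, 1.475]
wrist_force: [0.6, 0.2, -0.1]
finger_gap: 75.2
finger_force: 0.0
```

Call:
{"api": "servo_tool", "payload": {
  "motion": [
    {"wx": 0, "wy": 0, "wz": 0.3, "dx": -1, "dy": -0.3, "dz": 0.1, "fingers": -0.6},
    {"wx": 0, "wy": 0, "wz": 0.3, "dx": -1, "dy": -0.3, "dz": 0.1, "fingers": -0.6},
    {"wx": 0, "wy": 0, "wz": 0.3, "dx": -1, "dy": -0.3, "dz": 0.1, "fingers": -0.6},
    {"wx": 0, "wy": 0, "wz": 0.3, "dx": -1, "dy": -0.3, "dz": 0.1, "fingers": -0.6},
    {"wx": 0, "wy": 0, "wz": 0.3, "dx": -1, "dy": -0.3, "dz": 0.1, "fingers": -0.6}
  ]
}}

```text
clock: 25.45
eef_pos: [411.0, -141.6, 97.1]
eef_rot: [3.141, -0.0, 0.873]
wrist_force: [-0.1, 0.1, -0.4]
finger_gap: 75.2
finger_force: 0.0
```

```bash
python3 - <<'E'
from h import *
p=camera('wrist')
for f in feet(p,28): print(f)
g=np.radians(50)
plan((409.5,-149.6,80,g))
E
```

```text
(0.71, array([321., 251.]), array([ 409.1, -148.3]), array([53.2, 50.4]), -40.0, 269)
at 25.55 [ 411.2 -141.1   97.1] 0.881 gap 74.7
dx dy dz [-0.077  0.042  0.171] wz 0.004 len 19 rows 1
```

Call:
{"api": "servo_tool", "payload": {
  "motion": [
    {"wx": 0, "wy": 0, "wz": 0.004, "dx": -0.08, "dy": 0.03, "dz": 0.4, "fingers": -0.6},
    {"wx": 0, "wy": 0, "wz": 0.004, "dx": -0.08, "dy": 0.03, "dz": 0.83, "fingers": -0.6},
    {"wx": 0, "wy": 0, "wz": 0.004, "dx": -0.08, "dy": 0.03, "dz": 0.83, "fingers": -0.6},
    {"wx": 0, "wy": 0, "wz": 0.004, "dx": -0.08, "dy": 0.03, "dz": 0.83, "fingers": 1},
    {"wx": 0, "wy": 0, "wz": 0.004, "dx": -0.08, "dy": 0.03, "dz": 0.83, "fingers": 1},
    {"wx": 0, "wy": 0, "wz": 0.004, "dx": -0.08, "dy": 0.03, "dz": 0.83, "fingers": 1},
    {"wx": 0, "wy": 0, "wz": 0.004, "dx": -0.08, "dy": 0.03, "dz": 0.83, "fingers": 1},
    {"wx": 0, "wy": 0, "wz": 0.004, "dx": -0.08, "dy": 0.03, "dz": 0.83, "fingers": 1},
    {"wx": 0, "wy": 0, "wz": 0.004, "dx": -0.08, "dy": 0.03, "dz": 0.83, "fingers": 1}
  ]
}}

```text
clock: 26.45
eef_pos: [409.0, -149.5, 15.4]
eef_rot: [3.139, -0.001, 0.868]
wrist_force: [-1.9, 2.5, 10.3]
finger_gap: 49.8
finger_force: 20.0
```

Call:
{"api": "servo_tool", "payload": {
  "motion": [
    {"wx": 0, "wy": 0, "wz": 0, "dx": 0, "dy": 0, "dz": 0, "fingers": 1},
    {"wx": 0, "wy": 0, "wz": 0, "dx": 0, "dy": 0, "dz": -0.25, "fingers": 1},
    {"wx": 0, "wy": 0, "wz": 0, "dx": 0, "dy": 0, "dz": -0.5, "fingers": 1}
  ]
}}

```text
clock: 26.75
eef_pos: [408.0, -149.2, 65.0]
eef_rot: [-3.141, 0.0, 0.868]
wrist_force: [-0.3, 0.1, -0.2]
finger_gap: 49.6
finger_force: 20.0
```

```bash
python3 - <<'E'
from h import *
y=YAW+np.pi/2
plan((463,-84,62,y),(520,-15,62,y),(*W(-29,-245),62,y),(*W(-26,-233),42,y),(*W(-25.5,-232),27,y))
E
```

```text
at 26.75 [ 408.  -149.2   65. ] 0.868 gap 49.6
dx dy dz [ 0.852 -0.002  0.03 ] wz -0.306 len 85 rows 5
dx dy dz [0.739 0.505 0.   ] wz -0.0 len 89 rows 2
dx dy dz [ 0.892  0.693 -0.   ] wz -0.0 len 113 rows 3
dx dy dz [0.12 0.03 0.2 ] wz -0.0 len 24 rows 1
dx dy dz [0.01  0.005 0.15 ] wz -0.0 len 15 rows 1
```

Call:
{"api": "servo_tool", "payload": {
  "motion": [
    {"wx": 0, "wy": 0, "wz": -0.306, "dx": 0.85, "dy": 0, "dz": 0.03, "fingers": 1},
    {"wx": 0, "wy": 0, "wz": -0.306, "dx": 0.85, "dy": 0, "dz": 0.03, "fingers": 1},
    {"wx": 0, "wy": 0, "wz": -0.306, "dx": 0.85, "dy": 0, "dz": 0.03, "fingers": 1},
    {"wx": 0, "wy": 0, "wz": -0.306, "dx": 0.85, "dy": 0, "dz": 0.03, "fingers": 1},
    {"wx": 0, "wy": 0, "wz": -0.306, "dx": 0.85, "dy": 0, "dz": 0.03, "fingers": 1},
    {"wx": 0, "wy": 0, "wz": -0.306, "dx": 0.85, "dy": 0, "dz": 0.03, "fingers": 1}
  ]
}}

```text
clock: 27.35
eef_pos: [463.3, -84.5, 61.4]
eef_rot: [3.141, 0.0, 1.476]
wrist_force: [-0.4, -0.1, -0.5]
finger_gap: 50.0
finger_force: 20.0
```

Call:
{"api": "servo_tool", "payload": {
  "motion": [
    {"wx": 0, "wy": 0, "wz": 0, "dx": 0.74, "dy": 0.5, "dz": 0, "fingers": 1},
    {"wx": 0, "wy": 0, "wz": 0, "dx": 0.74, "dy": 0.5, "dz": 0, "fingers": 1},
    {"wx": 0, "wy": 0, "wz": 0, "dx": 0.74, "dy": 0.5, "dz": 0, "fingers": 1}
  ]
}}

```text
clock: 27.65
eef_pos: [521.6, -12.8, 61.3]
eef_rot: [3.14, -0.0, 1.478]
wrist_force: [-0.0, -0.3, -0.7]
finger_gap: 49.8
finger_force: 20.0
```

Call:
{"api": "servo_tool", "payload": {
  "motion": [
    {"wx": 0, "wy": 0, "wz": 0, "dx": 0.89, "dy": 0.69, "dz": 0, "fingers": 1},
    {"wx": 0, "wy": 0, "wz": 0, "dx": 0.89, "dy": 0.69, "dz": 0, "fingers": 1},
    {"wx": 0, "wy": 0, "wz": 0, "dx": 0.89, "dy": 0.69, "dz": 0, "fingers": 1},
    {"wx": 0, "wy": 0, "wz": 0, "dx": 0.89, "dy": 0.69, "dz": 0, "fingers": 1}
  ]
}}

```text
clock: 28.05
eef_pos: [596.6, 67.6, 60.6]
eef_rot: [-3.141, 0.0, 1.479]
wrist_force: [0.1, 0.4, -0.5]
finger_gap: 50.1
finger_force: 20.0
```

```bash
python3 - <<'E'
from h import *
y=YAW+np.pi/2
plan((*W(-26,-235),28,y),(*W(-25.5,-230),26.5,y))
E
```

```text
at 28.05 [596.6  67.6  60.6] 1.479 gap 50.1
dx dy dz [0.1   0.035 0.326] wz -0.0 len 34 rows 1
dx dy dz [0.05  0.005 0.015] wz -0.0 len 5 rows 1
```

Call:
{"api": "servo_tool", "payload": {
  "motion": [
    {"wx": 0, "wy": 0, "wz": 0, "dx": 0.05, "dy": 0.02, "dz": 0.2, "fingers": 1},
    {"wx": 0, "wy": 0, "wz": 0, "dx": 0.1, "dy": 0.03, "dz": 0.32, "fingers": 1},
    {"wx": 0, "wy": 0, "wz": 0, "dx": 0.12, "dy": 0.035, "dz": 0.338, "fingers": 1},
    {"wx": 0, "wy": 0, "wz": 0, "dx": 0.14, "dy": 0.04, "dz": 0.338, "fingers": 1},
    {"wx": 0, "wy": 0, "wz": 0, "dx": 0.16, "dy": 0.045, "dz": 0.338, "fingers": 1},
    {"wx": 0, "wy": 0, "wz": 0, "dx": 0.17, "dy": 0.048, "dz": 0.338, "fingers": 1}
  ]
}}

```text
clock: 28.65
eef_pos: [602.2, 83.2, 27.0]
eef_rot: [-3.14, 0.0, 1.479]
wrist_force: [-3.9, -2.4, 0.2]
finger_gap: 50.0
finger_force: 20.0
```

Call:
{"api": "servo_tool", "payload": {
  "motion": [
    {"wx": 0, "wy": 0, "wz": 0, "dx": 0.01, "dy": 0, "dz": 0, "fingers": 1},
    {"wx": 0, "wy": 0, "wz": 0, "dx": 0.015, "dy": 0, "dz": 0, "fingers": 1}
  ]
}}

```text
clock: 28.85
eef_pos: [602.4, 84.9, 26.9]
eef_rot: [-3.14, 0.0, 1.48]
wrist_force: [-4.6, -2.6, -1.3]
finger_gap: 49.7
finger_force: 20.0
```

```bash
python3 - <<'E'
from h import *
s=read_state();print(J(s['eef_pos'][:2]),s['eef_pos'],s['wrist_force'],s['eef_rot'])
E
```

```text
(np.float64(-25.3568317106325), np.float64(-227.2694065133246)) [602.35029792  84.88442704  26.89005818] [-4.607223   -2.57769298 -1.28892702] [-3.14015728e+00  4.23834733e-04  1.47957886e+00]
```

Call:
{"api": "servo_tool", "payload": {
  "motion": [
    {"wx": 0, "wy": 0, "wz": 0, "dx": 0.01, "dy": 0, "dz": 0, "fingers": 1},
    {"wx": 0, "wy": 0, "wz": 0, "dx": 0.02, "dy": 0, "dz": 0, "fingers": 1}
  ]
}}

```text
clock: 29.05
eef_pos: [602.5, 86.9, 26.8]
eef_rot: [-3.14, 0.0, 1.48]
wrist_force: [-4.3, -2.9, 0.4]
finger_gap: 49.7
finger_force: 20.0
```

Call:
{"api": "servo_tool", "payload": {
  "motion": [
    {"wx": 0, "wy": 0, "wz": 0, "dx": 0.005, "dy": 0, "dz": 0, "fingers": 1},
    {"wx": 0, "wy": 0, "wz": 0, "dx": 0.01, "dy": 0, "dz": 0, "fingers": 1}
  ]
}}

```text
clock: 29.25
eef_pos: [602.6, 87.9, 26.8]
eef_rot: [-3.14, 0.0, 1.48]
wrist_force: [-3.7, -2.8, -0.3]
finger_gap: 50.0
finger_force: 20.0
```

Call:
{"api": "servo_tool", "payload": {
  "motion": [
    {"wx": 0, "wy": 0, "wz": 0, "dx": 0.005, "dy": 0, "dz": 0, "fingers": 1},
    {"wx": 0, "wy": 0, "wz": 0, "dx": 0.005, "dy": 0, "dz": 0, "fingers": 1}
  ]
}}

```text
clock: 29.45
eef_pos: [602.7, 88.5, 26.8]
eef_rot: [-3.14, 0.0, 1.48]
wrist_force: [-4.2, -2.2, -0.8]
finger_gap: 49.8
finger_force: 20.0
```

Call:
{"api": "servo_tool", "payload": {
  "motion": [
    {"wx": 0, "wy": 0, "wz": 0, "dx": 0.01, "dy": 0, "dz": 0, "fingers": 1},
    {"wx": 0, "wy": 0, "wz": 0, "dx": 0.01, "dy": 0, "dz": 0, "fingers": 1}
  ]
}}

```text
clock: 29.65
eef_pos: [602.7, 88.8, 26.8]
eef_rot: [-3.14, 0.001, 1.48]
wrist_force: [-5.7, -5.9, 0.6]
finger_gap: 49.8
finger_force: 20.0
```

Call:
{"api": "servo_tool", "payload": {
  "motion": [
    {"wx": 0, "wy": 0, "wz": 0, "dx": 0.01, "dy": 0, "dz": 0, "fingers": 1},
    {"wx": 0, "wy": 0, "wz": 0, "dx": 0.01, "dy": 0, "dz": 0, "fingers": 1}
  ]
}}

```text
clock: 29.85
eef_pos: [602.7, 88.8, 26.8]
eef_rot: [-3.14, 0.003, 1.479]
wrist_force: [-5.8, -12.7, 0.9]
finger_gap: 50.1
finger_force: 20.0
```

```bash
python3 - <<'E'
from h import *
s=read_state();print(J(s['eef_pos'][:2]),s['wrist_force'])
p=camera('wrist');save(p,'w7')
E
```

```text
(np.float64(-25.370216272560775), np.float64(-223.2942227448001)) [ -5.77077138 -12.73851486   0.89166921]
```

View pics/w7.png

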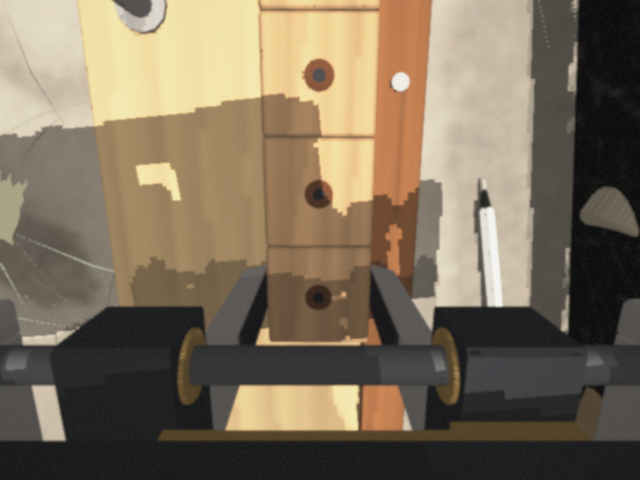

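All five feet are now in a closed row along the fence. Release and go for the bar.

Call:
{"api": "servo_tool", "payload": {
  "motion": [
    {"wx": 0, "wy": 0, "wz": 0, "dx": -0.01, "dy": 0, "dz": 0, "fingers": -0.6},
    {"wx": 0, "wy": 0, "wz": 0, "dx": -0.01, "dy": 0, "dz": 0, "fingers": -0.6},
    {"wx": 0, "wy": 0, "wz": 0, "dx": -0.01, "dy": 0, "dz": 0, "fingers": -0.6},
    {"wx": 0, "wy": 0, "wz": 0, "dx": -0.01, "dy": 0, "dz": -0.3, "fingers": -0.6},
    {"wx": 0, "wy": 0, "wz": 0, "dx": 0, "dy": -0.4, "dz": -0.7, "fingers": -0.6},
    {"wx": 0, "wy": 0, "wz": 0, "dx": 0, "dy": -0.9, "dz": -1, "fingers": -0.6},
    {"wx": 0, "wy": 0, "wz": 0, "dx": 0, "dy": -0.9, "dz": -1, "fingers": -0.6}
  ]
}}

```text
clock: 30.6
eef_pos: [512.3, 99.5, 130.0]
eef_rot: [3.138, -0.001, 1.481]
wrist_force: [0.1, -0.6, -1.1]
finger_gap: 75.2
finger_force: 0.0
```

Call:
{"api": "servo_tool", "payload": {
  "motion": [
    {"wx": 0, "wy": 0, "wz": 0, "dx": 0.5, "dy": -1, "dz": -1, "fingers": -0.6},
    {"wx": 0, "wy": 0, "wz": 0, "dx": 0.5, "dy": -1, "dz": -1, "fingers": -0.6},
    {"wx": 0, "wy": 0, "wz": 0, "dx": 0.5, "dy": -1, "dz": -1, "fingers": -0.6},
    {"wx": 0, "wy": 0, "wz": 0, "dx": 0.5, "dy": -1, "dz": -1, "fingers": -0.6}
  ]
}}

```text
clock: 31.0
eef_pos: [417.9, 159.8, 231.8]
eef_rot: [3.134, -0.003, 1.483]
wrist_force: [0.8, -1.3, -0.9]
finger_gap: 75.0
finger_force: 0.0
```

```bash
python3 - <<'E'
from h import *
p=camera('wrist');save(p,'w8')
for r in trace('bar',p)[:2]:
    m=r['pixels'].astype(np.uint8);c=max(cv2.findContours(m,0,cv2.CHAIN_APPROX_NONE)[0],key=cv2.contourArea)[:,0,:]
    print(r['conf'],c.min(0),c.max(0),cv2.minAreaRect(reg(p,c,18).astype(np.float32)))
for f in feet(p): print(f[:2],np.round(J(f[2]),1),f[3],f[4])
plan()
E
```

```text
0.96 [270  66] [305 315] ((389.27252197265625, 174.66574096679688), (269.4339904785156, 21.094680786132812), 87.58584594726562)
0.21 [561   0] [639  45] ((707.328125, 318.7699890136719), (35.93501281738281, 85.9744644165039), 71.8364028930664)
(0.92, array([489., 264.])) [ -30.8 -222.6] [53.6 60.9] -5.2
(0.89, array([498., 219.])) [ -30.2 -175. ] [50.6 60.3] -5.6
(0.8, array([512.,  65.])) [-29.9 -26.7] [51.4 60.2] -5.0
(0.68, array([501., 171.])) [ -29.9 -125.7] [49.6 60.2] -5.2
(0.59, array([507., 118.])) [-30.3 -76.1] [49.4 60.6] -5.4
at 31.15 [418.9 157.6 226.7] 1.48 gap 75.3
```

View pics/w8.png

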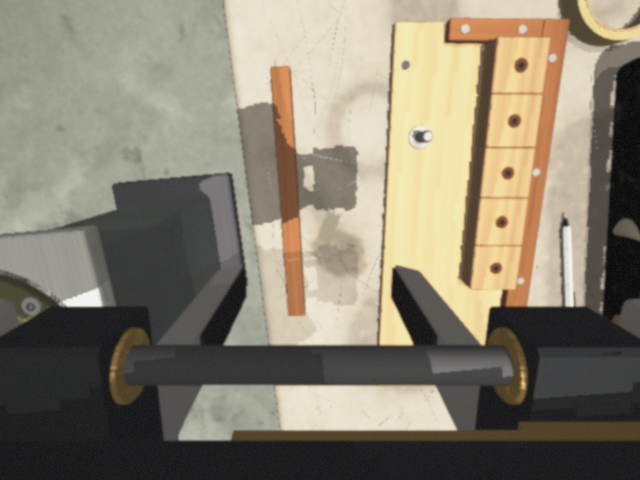

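The wrist view shows five feet joined in a square row and the bar running from (281,67) to (296,315). Grip the bar at its middle.

Call:
{"api": "servo_tool", "payload": {
  "motion": [
    {"wx": 0, "wy": 0, "wz": -0.024, "dx": 0.14, "dy": -0.31, "dz": 0.5, "fingers": -0.1},
    {"wx": 0, "wy": 0, "wz": -0.024, "dx": 0.14, "dy": -0.31, "dz": 1, "fingers": -0.1},
    {"wx": 0, "wy": 0, "wz": -0.024, "dx": 0.14, "dy": -0.31, "dz": 1, "fingers": -0.1},
    {"wx": 0, "wy": 0, "wz": -0.024, "dx": 0.14, "dy": -0.31, "dz": 1, "fingers": -0.1}
  ]
}}

```text
clock: 31.55
eef_pos: [389.1, 173.8, 126.2]
eef_rot: [-3.138, 0.001, 1.527]
wrist_force: [-0.8, 0.9, 0.6]
finger_gap: 52.5
finger_force: 0.0
```

```bash
python3 - <<'E'
from h import *
p=camera('wrist')
for r in trace('bar',p)[:1]:
    m=r['pixels'].astype(np.uint8);c=max(cv2.findContours(m,0,cv2.CHAIN_APPROX_NONE)[0],key=cv2.contourArea)[:,0,:]
    print(r['conf'],c.min(0),c.max(0),cv2.minAreaRect(reg(p,c,18).astype(np.float32)))
plan((389,174.7,5,np.radians(87.6)))
E
```

```text
0.76 [304  50] [331 344] ((389.3703308105469, 191.77822875976562), (235.06906127929688, 20.40218162536621), 87.66014099121094)
at 31.65 [390.5 174.3 128.5] 1.527 gap 51.7
dx dy dz [ 0.003 -0.016  1.235] wz -0.001 len 124 rows 3
```

Call:
{"api": "servo_tool", "payload": {
  "motion": [
    {"wx": 0, "wy": 0, "wz": 0, "dx": 0, "dy": -0.015, "dz": 0.5, "fingers": -0.1},
    {"wx": 0, "wy": 0, "wz": 0, "dx": 0, "dy": -0.015, "dz": 1, "fingers": -0.1},
    {"wx": 0, "wy": 0, "wz": 0, "dx": 0, "dy": -0.015, "dz": 1, "fingers": -0.1}
  ]
}}

```text
clock: 31.95
eef_pos: [386.0, 173.4, 24.0]
eef_rot: [-3.135, 0.003, 1.527]
wrist_force: [-0.8, -0.1, 0.6]
finger_gap: 51.8
finger_force: 0.0
```

Call:
{"api": "servo_tool", "payload": {
  "motion": [
    {"wx": 0, "wy": 0, "wz": 0, "dx": 0, "dy": 0, "dz": 0.23, "fingers": -0.1},
    {"wx": 0, "wy": 0, "wz": 0, "dx": 0, "dy": 0, "dz": 0.23, "fingers": -0.1},
    {"wx": 0, "wy": 0, "wz": 0, "dx": 0, "dy": 0, "dz": 0.23, "fingers": 1},
    {"wx": 0, "wy": 0, "wz": 0, "dx": 0, "dy": 0, "dz": 0.23, "fingers": 1},
    {"wx": 0, "wy": 0, "wz": 0, "dx": 0, "dy": 0, "dz": 0.23, "fingers": 1},
    {"wx": 0, "wy": 0, "wz": 0, "dx": 0, "dy": 0, "dz": 0.23, "fingers": 1},
    {"wx": 0, "wy": 0, "wz": 0, "dx": 0, "dy": 0, "dz": 0.23, "fingers": 1},
    {"wx": 0, "wy": 0, "wz": 0, "dx": 0, "dy": 0, "dz": 0.23, "fingers": 1},
    {"wx": 0, "wy": 0, "wz": 0, "dx": 0, "dy": 0, "dz": 0.23, "fingers": 1}
  ]
}}

```text
clock: 32.85
eef_pos: [388.0, 174.6, 4.8]
eef_rot: [3.141, -0.0, 1.528]
wrist_force: [-2.0, -1.5, 8.8]
finger_gap: 19.6
finger_force: 20.0
```

Call:
{"api": "servo_tool", "payload": {
  "newtons": 30,
  "motion": [
    {"wx": 0, "wy": 0, "wz": 0, "dx": 0, "dy": 0, "dz": 0, "fingers": 1},
    {"wx": 0, "wy": 0, "wz": 0, "dx": 0, "dy": 0, "dz": -0.3, "fingers": 1},
    {"wx": 0, "wy": 0, "wz": 0, "dx": 0, "dy": 0, "dz": -0.7, "fingers": 1}
  ]
}}

```text
clock: 33.15
eef_pos: [386.5, 174.0, 74.0]
eef_rot: [-3.138, 0.001, 1.528]
wrist_force: [-0.6, 0.5, -0.1]
finger_gap: 19.7
finger_force: 30.0
```

```bash
python3 - <<'E'
from h import *
y=YAW+np.pi/2
print(read_state()['finger_gap'])
plan((465,166,75,y),(*W(-80,-150),75,y),(*W(-80,-150),17.5,y))
E
```

```text
19.73902445601681
at 33.15 [386.5 174.   74. ] 1.528 gap 19.7
dx dy dz [-0.046  0.788 -0.01 ] wz 0.024 len 79 rows 2
dx dy dz [ 0.09   0.895 -0.   ] wz -0.0 len 90 rows 2
dx dy dz [0.    0.    0.575] wz -0.0 len 58 rows 2
```

Call:
{"api": "servo_tool", "payload": {
  "motion": [
    {"wx": 0, "wy": 0, "wz": 0.024, "dx": -0.04, "dy": 0.3, "dz": 0, "fingers": 1},
    {"wx": 0, "wy": 0, "wz": 0.024, "dx": -0.04, "dy": 0.6, "dz": 0, "fingers": 1},
    {"wx": 0, "wy": 0, "wz": 0.024, "dx": -0.04, "dy": 0.77, "dz": 0, "fingers": 1},
    {"wx": 0, "wy": 0, "wz": 0.024, "dx": -0.04, "dy": 0.77, "dz": 0, "fingers": 1}
  ]
}}

```text
clock: 33.55
eef_pos: [465.6, 166.9, 74.1]
eef_rot: [3.141, -0.0, 1.479]
wrist_force: [-0.5, -0.6, -1.5]
finger_gap: 19.6
finger_force: 30.0
```

Call:
{"api": "servo_tool", "payload": {
  "motion": [
    {"wx": 0, "wy": 0, "wz": 0, "dx": 0.09, "dy": 0.4, "dz": 0, "fingers": 1},
    {"wx": 0, "wy": 0, "wz": 0, "dx": 0.09, "dy": 0.8, "dz": 0, "fingers": 1},
    {"wx": 0, "wy": 0, "wz": 0, "dx": 0.09, "dy": 0.89, "dz": 0, "fingers": 1},
    {"wx": 0, "wy": 0, "wz": 0, "dx": 0.09, "dy": 0.89, "dz": 0, "fingers": 1}
  ]
}}

```text
clock: 33.95
eef_pos: [553.6, 167.9, 73.6]
eef_rot: [-3.14, 0.0, 1.479]
wrist_force: [-0.7, 0.4, -0.1]
finger_gap: 19.7
finger_force: 30.0
```

```bash
python3 - <<'E'
from h import *
y=YAW+np.pi/2
plan((*W(-80,-150),35,y),(*W(-80,-150),17,y))
p=camera('wrist');save(p,'w9')
E
```

```text
at 33.95 [553.6 167.9  73.6] 1.479 gap 19.7
dx dy dz [-0.009  0.015  0.386] wz -0.0 len 39 rows 1
dx dy dz [0.   0.   0.18] wz -0.0 len 18 rows 1
```

View pics/w9.png

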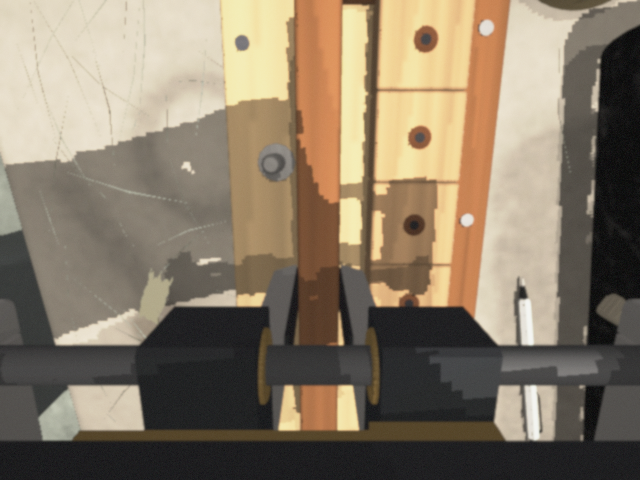

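The bar is held parallel to the row with the stud clear at (273,162). Lower it.

Call:
{"api": "servo_tool", "payload": {
  "motion": [
    {"wx": 0, "wy": 0, "wz": 0, "dx": -0.01, "dy": 0.015, "dz": 0.25, "fingers": 1},
    {"wx": 0, "wy": 0, "wz": 0, "dx": -0.01, "dy": 0.015, "dz": 0.45, "fingers": 1},
    {"wx": 0, "wy": 0, "wz": 0, "dx": -0.01, "dy": 0.015, "dz": 0.55, "fingers": 1},
    {"wx": 0, "wy": 0, "wz": 0, "dx": -0.01, "dy": 0.015, "dz": 0.56, "fingers": 1}
  ]
}}

```text
clock: 34.4
eef_pos: [554.0, 167.0, 17.5]
eef_rot: [-3.14, 0.001, 1.48]
wrist_force: [0.4, -0.5, -0.8]
finger_gap: 19.8
finger_force: 30.0
```

Call:
{"api": "servo_tool", "payload": {
  "motion": [
    {"wx": 0, "wy": 0, "wz": 0, "dx": 0, "dy": 0, "dz": 0.005, "fingers": 0.42},
    {"wx": 0, "wy": 0, "wz": 0, "dx": 0, "dy": 0, "dz": 0.005, "fingers": 0.42},
    {"wx": 0, "wy": 0, "wz": 0, "dx": 0, "dy": 0, "dz": 0.005, "fingers": 0.42},
    {"wx": 0, "wy": 0, "wz": 0, "dx": 0, "dy": 0, "dz": 0.005, "fingers": 0.42}
  ]
}}

```text
clock: 34.8
eef_pos: [555.5, 166.9, 18.2]
eef_rot: [3.141, -0.0, 1.48]
wrist_force: [1.3, 0.4, -0.4]
finger_gap: 27.4
finger_force: 0.0
```

Call:
{"api": "servo_tool", "payload": {
  "motion": [
    {"wx": 0, "wy": 0, "wz": 0, "dx": 0, "dy": 0, "dz": -0.3, "fingers": 0.42},
    {"wx": 0, "wy": 0, "wz": 0, "dx": 0, "dy": 0, "dz": -0.5, "fingers": 0.42},
    {"wx": 0, "wy": 0, "wz": 0, "dx": 0, "dy": -0.32, "dz": -0.5, "fingers": 1},
    {"wx": 0, "wy": 0, "wz": 0, "dx": 0, "dy": -0.32, "dz": -0.5, "fingers": 1},
    {"wx": 0, "wy": 0, "wz": 0, "dx": 0, "dy": -0.32, "dz": -0.5, "fingers": 1},
    {"wx": 0, "wy": 0, "wz": 0, "dx": 0, "dy": -0.32, "dz": -0.2, "fingers": 1},
    {"wx": 0, "wy": 0, "wz": 0, "dx": 0, "dy": -0.32, "dz": 0, "fingers": 1},
    {"wx": 0, "wy": 0, "wz": 0, "dx": 0, "dy": -0.32, "dz": 0, "fingers": 1}
  ]
}}

```text
clock: 35.6
eef_pos: [522.6, 169.3, 15.2]
eef_rot: [-3.138, 0.001, 1.48]
wrist_force: [0.4, 0.1, 0.8]
finger_gap: 0.5
finger_force: 0.0
```

```bash
python3 - <<'E'
from h import *
y=YAW+np.pi/2
s=read_state();print(J(s['eef_pos'][:2]))
plan((*W(-87,-150),18,y),(*W(-82.5,-150),18,y))
p=camera('top')
for r in trace('bar',p)[:2]:
    m=r['pixels'].astype(np.uint8);c=max(cv2.findContours(m,0,cv2.CHAIN_APPROX_NONE)[0],key=cv2.contourArea)[:,0,:]
    R=cv2.minAreaRect(reg(p,c,30).astype(np.float32));print(r['conf'],R,J(R[0]))
E
```

```text
(np.float64(-112.47184959555516), np.float64(-150.4729660681007))
at 35.6 [522.6 169.3  15.2] 1.48 gap 0.5
dx dy dz [ 0.005  0.255 -0.028] wz -0.0 len 26 rows 1
dx dy dz [-0.     0.045 -0.   ] wz -0.0 len 4 rows 1
0.87 ((544.1279907226562, 86.37901306152344), (111.49136352539062, 23.365957260131836), 84.29670715332031) (np.float64(-83.47329378014172), np.float64(-231.08354846342218))
```

Call:
{"api": "servo_tool", "payload": {
  "motion": [
    {"wx": 0, "wy": 0, "wz": 0, "dx": 0, "dy": 0.06, "dz": -0.025, "fingers": 1},
    {"wx": 0, "wy": 0, "wz": 0, "dx": 0, "dy": 0.11, "dz": -0.025, "fingers": 1},
    {"wx": 0, "wy": 0, "wz": 0, "dx": 0, "dy": 0.15, "dz": -0.025, "fingers": 1},
    {"wx": 0, "wy": 0, "wz": 0, "dx": 0, "dy": 0.19, "dz": -0.025, "fingers": 1},
    {"wx": 0, "wy": 0, "wz": 0, "dx": 0, "dy": 0.22, "dz": -0.025, "fingers": 1},
    {"wx": 0, "wy": 0, "wz": 0, "dx": 0, "dy": 0.25, "dz": -0.025, "fingers": 1},
    {"wx": 0, "wy": 0, "wz": 0, "dx": 0, "dy": 0.27, "dz": -0.025, "fingers": 1}
  ]
}}

```text
clock: 36.4
eef_pos: [550.7, 167.6, 21.4]
eef_rot: [3.141, -0.0, 1.48]
wrist_force: [-8.5, 1.2, 10.6]
finger_gap: 0.2
finger_force: 6.8
```

Call:
{"api": "servo_tool", "payload": {
  "motion": [
    {"wx": 0, "wy": 0, "wz": 0, "dx": 0, "dy": 0.01, "dz": 0, "fingers": 1},
    {"wx": 0, "wy": 0, "wz": 0, "dx": 0, "dy": 0.02, "dz": 0, "fingers": 1}
  ]
}}

```text
clock: 36.6
eef_pos: [552.6, 167.4, 21.4]
eef_rot: [3.142, -0.0, 1.48]
wrist_force: [-8.6, 1.1, 11.0]
finger_gap: 0.7
finger_force: 6.7
```

Call:
{"api": "servo_tool", "payload": {
  "motion": [
    {"wx": 0, "wy": 0, "wz": 0, "dx": 0, "dy": 0.01, "dz": 0, "fingers": 1},
    {"wx": 0, "wy": 0, "wz": 0, "dx": 0, "dy": 0.01, "dz": 0, "fingers": 1}
  ]
}}

```text
clock: 36.8
eef_pos: [553.7, 167.3, 21.4]
eef_rot: [3.141, -0.001, 1.48]
wrist_force: [-6.9, 0.7, 10.4]
finger_gap: 0.5
finger_force: 6.1
```

```bash
python3 - <<'E'
from h import *
s=read_state();print(s['clock'],J(s['eef_pos'][:2]),s['wrist_force'])
E
```

```text
36.8 (np.float64(-81.30319870144662), np.float64(-149.62244917822642)) [-6.87354026  0.74453341 10.36232795]
```

```bash
python3 - <<'E'
from h import *
p=camera('wrist');q=camera('scene')
c=q['image'][130:280,270:430];c=cv2.resize(c,None,fx=3,fy=3,interpolation=cv2.INTER_CUBIC)
a=p['image'][:360,150:500]
h=max(a.shape[0],c.shape[0]);o=np.zeros((h,a.shape[1]+c.shape[1],3),np.uint8);o[:a.shape[0],:a.shape[1]]=a;o[:c.shape[0],a.shape[1]:]=c
o=o[:600,:830];o=cv2.resize(o,None,fx=.95,fy=.95);o=o[:, :800]
cv2.imwrite('pics/c10.png',o[:,:,::-1])
E
```

```text
(no output)
```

View pics/c10.png

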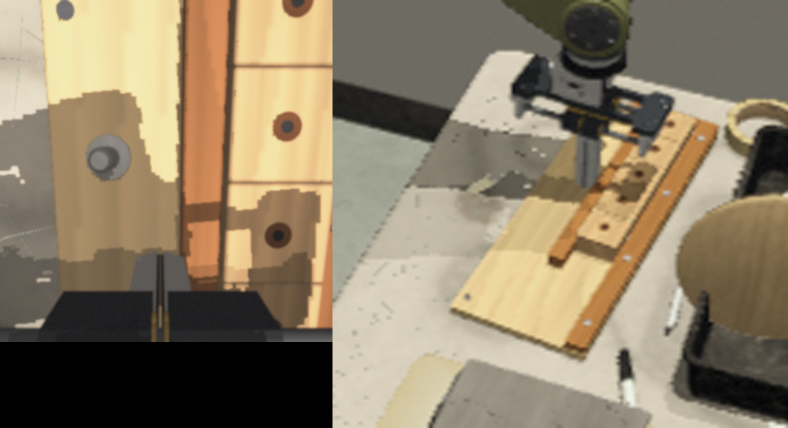

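```bash
python3 - <<'E'
from h import *
p=camera('wrist')
for row in (60,160,240):
    L=p['image'][row].astype(int); print(row,[(c,*L[c]) for c in range(336,404,3)][:0])
    for name,px,z in [('barfront',343,30),('barrear',390,30),('footfront',395,40)]:
        print(name,np.round(J(ray(p,(px,row),z)[:2]),1))
for r in trace('bar',p)[:1]:
    m=r['pixels']
    for row in (30,60,100,150,200,240):
        x=np.nonzero(m[row])[0]; print(row,x.min(),x.max(),np.round(J(ray(p,(x.min(),row),30)[:2]),1),np.round(J(ray(p,(x.max()+1,row),30)[:2]),1))
E
```

```text
60 []
barfront [-70.2 -45.2]
barrear [-49.9 -45.2]
footfront [-49.6 -47.3]
160 []
barfront [-69.5 -87.5]
barrear [-48.  -87.5]
footfront [-47.7 -87.2]
240 []
barfront [ -69.  -125.4]
barrear [ -46.2 -125.5]
footfront [ -46.  -122.9]
30 343 391 [-70.4 -33.4] [-49.6 -33.4]
60 342 389 [-70.6 -45.2] [-49.9 -45.2]
100 342 387 [-70.4 -61.5] [-50.  -61.5]
150 341 385 [-70.5 -83. ] [-50.  -83.1]
200 340 383 [ -70.7 -106. ] [ -49.9 -106. ]
240 340 381 [ -70.4 -125.4] [ -50.1 -125.5]
```

The bar now lies against the row: its edges work out to x = -70.5 and -50.0 mm at every row measured. Back off and fetch the cam.

Call:
{"api": "servo_tool", "payload": {
  "motion": [
    {"wx": 0, "wy": 0, "wz": 0, "dx": 0, "dy": -0.1, "dz": 0, "fingers": 1},
    {"wx": 0, "wy": 0, "wz": 0, "dx": 0, "dy": -0.3, "dz": -0.3, "fingers": 0},
    {"wx": 0, "wy": 0, "wz": 0, "dx": -0.3, "dy": -0.4, "dz": -0.8, "fingers": 0},
    {"wx": 0, "wy": 0, "wz": 0, "dx": -0.7, "dy": -0.5, "dz": -1, "fingers": 0},
    {"wx": 0, "wy": 0, "wz": 0, "dx": -1, "dy": -0.5, "dz": -1, "fingers": 0}
  ]
}}

```text
clock: 37.5
eef_pos: [494.8, 71.1, 123.8]
eef_rot: [3.136, -0.001, 1.481]
wrist_force: [-0.0, -0.2, -1.0]
finger_gap: 29.2
finger_force: 0.0
```

Call:
{"api": "servo_tool", "payload": {
  "motion": [
    {"wx": 0, "wy": 0, "wz": 0, "dx": -1, "dy": -0.3, "dz": -0.6, "fingers": 0},
    {"wx": 0, "wy": 0, "wz": 0, "dx": -1, "dy": -0.3, "dz": -0.6, "fingers": 0},
    {"wx": 0, "wy": 0, "wz": 0, "dx": -1, "dy": -0.3, "dz": -0.6, "fingers": 0},
    {"wx": 0, "wy": 0, "wz": 0, "dx": -1, "dy": -0.3, "dz": -0.6, "fingers": 0}
  ]
}}

```text
clock: 37.9
eef_pos: [455.5, -26.6, 182.0]
eef_rot: [3.138, 0.0, 1.477]
wrist_force: [0.5, -0.6, -0.0]
finger_gap: 47.2
finger_force: 0.0
```

```bash
python3 - <<'E'
from h import *
p=camera('top');save(p,'t11')
for r in trace('bar',p)[:2]:
    m=r['pixels'].astype(np.uint8);c=max(cv2.findContours(m,0,cv2.CHAIN_APPROX_NONE)[0],key=cv2.contourArea)[:,0,:]
    R=cv2.minAreaRect(reg(p,c,30).astype(np.float32));print(r['conf'],R,J(R[0]))
for f in feet(p): print(f[:2],np.round(J(f[2]),1),f[3],f[4])
g=np.radians(113)
plan((430,-90,150,1.48),(420,-190,150,1.48),(422,-270,150,g),(422,-303,110,g))
E
```

```text
0.74 ((572.3953857421875, 164.37741088867188), (269.27490234375, 21.656391143798828), 84.65331268310547) (np.float64(-62.42697051128241), np.float64(-150.83488516206242))
(0.92, array([220., 215.])) [ -27.6 -125.6] [51.5 53.4] 0.0
(0.89, array([238., 216.])) [ -27.3 -176.7] [50.6 51.4] -5.9
(0.81, array([199., 218.])) [-26.9 -76.6] [49.1 50.5] -6.5
(0.77, array([180., 212.])) [-24.4 -27.6] [54.3 54.1] 0.0
at 38.05 [455.5 -24.2 179.7] 1.48 gap 46.7
dx dy dz [-0.678 -0.194  0.297] wz 0.0 len 77 rows 2
dx dy dz [-1.005 -0.009  0.   ] wz -0.0 len 100 rows 3
dx dy dz [-0.795  0.092  0.   ] wz -0.246 len 80 rows 4
dx dy dz [-0.304 -0.129  0.4  ] wz -0.0 len 52 rows 2
```

Call:
{"api": "servo_tool", "payload": {
  "motion": [
    {"wx": 0, "wy": 0, "wz": 0, "dx": -0.8, "dy": -0.2, "dz": 0, "fingers": -0.3},
    {"wx": 0, "wy": 0, "wz": 0, "dx": -0.8, "dy": -0.2, "dz": 0, "fingers": -0.3},
    {"wx": 0, "wy": 0, "wz": 0, "dx": -0.8, "dy": -0.2, "dz": 0, "fingers": -0.3}
  ]
}}

```text
clock: 38.35
eef_pos: [427.6, -104.0, 179.3]
eef_rot: [-3.14, 0.0, 1.478]
wrist_force: [-0.8, 0.4, 0.9]
finger_gap: 60.1
finger_force: 0.0
```

Call:
{"api": "servo_tool", "payload": {
  "motion": [
    {"wx": 0, "wy": 0, "wz": 0, "dx": -1, "dy": 0, "dz": 0.1, "fingers": -0.3},
    {"wx": 0, "wy": 0, "wz": 0, "dx": -1, "dy": 0, "dz": 0.1, "fingers": -0.3},
    {"wx": 0, "wy": 0, "wz": 0, "dx": -1, "dy": 0, "dz": 0.1, "fingers": -0.3}
  ]
}}

```text
clock: 38.65
eef_pos: [418.9, -204.9, 168.7]
eef_rot: [-3.14, -0.0, 1.477]
wrist_force: [0.3, 0.8, -0.0]
finger_gap: 61.3
finger_force: 0.0
```

Call:
{"api": "servo_tool", "payload": {
  "motion": [
    {"wx": 0, "wy": 0, "wz": -0.246, "dx": -1, "dy": 0.1, "dz": 0.2, "fingers": -0.3},
    {"wx": 0, "wy": 0, "wz": -0.246, "dx": -1, "dy": 0.1, "dz": 0.2, "fingers": -0.3},
    {"wx": 0, "wy": 0, "wz": -0.246, "dx": -1, "dy": 0.1, "dz": 0.2, "fingers": -0.3},
    {"wx": 0, "wy": 0, "wz": -0.246, "dx": -1, "dy": 0.1, "dz": 0.2, "fingers": -0.3},
    {"wx": 0, "wy": 0, "wz": -0.246, "dx": -1, "dy": 0.1, "dz": 0.2, "fingers": -0.3}
  ]
}}

```text
clock: 39.15
eef_pos: [420.8, -301.5, 149.2]
eef_rot: [-3.141, -0.002, 1.973]
wrist_force: [0.8, 0.6, -0.0]
finger_gap: 61.2
finger_force: 0.0
```

```bash
python3 - <<'E'
from h import *
p=camera('wrist');save(p,'w12')
for q,z in [('cam',40),('nose',15),('ball',31)]:
    for r in trace(q,p)[:1]:
        ys,xs=np.nonzero(r['pixels']);print(q,r['conf'],r['location'],xs.min(),xs.max(),ys.min(),ys.max(),ray(p,r['location'],z).round(1))
plan()
E
```

```text
cam 0.97 [326.0, 230.8] 304 344 132 277 [ 426.  -297.4   40. ]
nose 0.58 [247.7, 341.5] 224 265 327 394 [ 403.  -430.4   15. ]
ball 0.63 [321.2, 228.5] 304 343 131 277 [ 422.5 -299.    31. ]
at 39.35 [ 420.6 -301.9  150.1] 1.971 gap 61.0
```

View pics/w12.png

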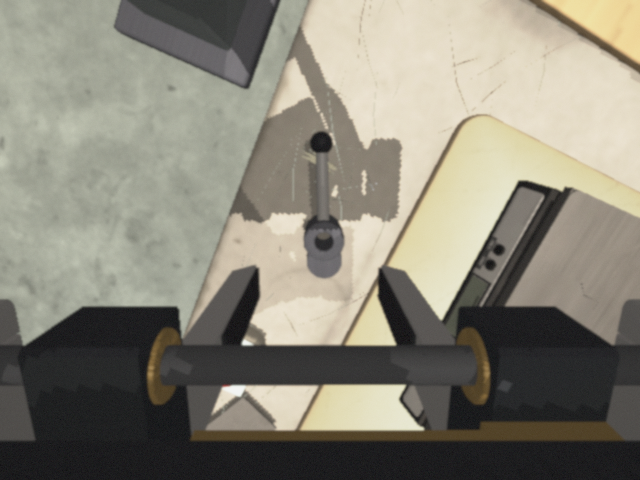

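The wrist view shows the cam: ball at (321,142), bore at (324,240) and nose below at (324,268), already aligned with the tool.

```bash
python3 - <<'E'
from h import *
p=camera('wrist')
b=ray(p,(321,142),31)[:2];o=ray(p,(324,240),40)[:2];d=o-b
print(b,o,np.hypot(*d),np.degrees(np.arctan2(d[1],d[0])))
g=np.arctan2(d[1],d[0])+np.pi
plan((*o,70,g),(*o,19,g))
E
```

```text
[ 394.9556442  -235.20786472] [ 427.52322937 -305.80192614] 77.74425452412821 -65.23442107927434
at 39.4 [ 420.4 -302.1  150.2] 1.972 gap 61.4
dx dy dz [-0.062  0.051  0.802] wz -0.016 len 81 rows 2
dx dy dz [0.   0.   0.51] wz -0.0 len 51 rows 2
```

Call:
{"api": "servo_tool", "payload": {
  "motion": [
    {"wx": 0, "wy": 0, "wz": -0.016, "dx": -0.06, "dy": 0.05, "dz": 0.4, "fingers": -0.3},
    {"wx": 0, "wy": 0, "wz": -0.016, "dx": -0.06, "dy": 0.05, "dz": 0.8, "fingers": -0.3},
    {"wx": 0, "wy": 0, "wz": -0.016, "dx": -0.06, "dy": 0.05, "dz": 0.8, "fingers": -0.3},
    {"wx": 0, "wy": 0, "wz": -0.016, "dx": -0.06, "dy": 0.05, "dz": 0.8, "fingers": -0.3}
  ]
}}

```text
clock: 39.8
eef_pos: [427.2, -306.2, 71.0]
eef_rot: [-3.141, -0.0, 2.003]
wrist_force: [-0.1, -0.2, -0.0]
finger_gap: 61.4
finger_force: 0.0
```

Call:
{"api": "servo_tool", "payload": {
  "newtons": 20,
  "motion": [
    {"wx": 0, "wy": 0, "wz": 0, "dx": 0, "dy": 0, "dz": 0.3, "fingers": -0.3},
    {"wx": 0, "wy": 0, "wz": 0, "dx": 0, "dy": 0, "dz": 0.51, "fingers": -0.3},
    {"wx": 0, "wy": 0, "wz": 0, "dx": 0, "dy": 0, "dz": 0.51, "fingers": -0.3},
    {"wx": 0, "wy": 0, "wz": 0, "dx": 0, "dy": 0, "dz": 0.51, "fingers": 1},
    {"wx": 0, "wy": 0, "wz": 0, "dx": 0, "dy": 0, "dz": 0.51, "fingers": 1},
    {"wx": 0, "wy": 0, "wz": 0, "dx": 0, "dy": 0, "dz": 0.51, "fingers": 1},
    {"wx": 0, "wy": 0, "wz": 0, "dx": 0, "dy": 0, "dz": 0.51, "fingers": 1},
    {"wx": 0, "wy": 0, "wz": 0, "dx": 0, "dy": 0, "dz": 0.51, "fingers": 1},
    {"wx": 0, "wy": 0, "wz": 0, "dx": 0, "dy": 0, "dz": 0.51, "fingers": 1},
    {"wx": 0, "wy": 0, "wz": 0, "dx": 0, "dy": 0, "dz": 0.51, "fingers": 1}
  ]
}}

```text
clock: 40.8
eef_pos: [427.3, -306.6, 20.0]
eef_rot: [3.141, 0.001, 2.004]
wrist_force: [-1.5, 2.0, 6.4]
finger_gap: 32.5
finger_force: 20.0
```

Call:
{"api": "servo_tool", "payload": {
  "motion": [
    {"wx": 0, "wy": 0, "wz": 0, "dx": 0, "dy": 0, "dz": 0, "fingers": 1},
    {"wx": 0, "wy": 0, "wz": 0, "dx": 0, "dy": 0, "dz": -0.4, "fingers": 1},
    {"wx": 0, "wy": 0, "wz": 0, "dx": 0, "dy": 0, "dz": -0.8, "fingers": 1},
    {"wx": 0, "wy": 0, "wz": 0, "dx": 0, "dy": 0, "dz": -0.8, "fingers": 1}
  ]
}}

```text
clock: 41.2
eef_pos: [428.8, -307.8, 104.1]
eef_rot: [3.138, 0.007, 2.004]
wrist_force: [-0.1, 0.5, -2.0]
finger_gap: 32.3
finger_force: 20.0
```

```bash
python3 - <<'E'
from h import *
p=camera('wrist')
s=read_state();z0=s['eef_pos'][2]-19
# bore centre: dark blob inside the sleeve top
x,y=[round(v) for v in proj(p,[*s['eef_pos'][:2],z0+40])];print('tcp px',x,y)
g=cv2.cvtColor(p['image'],cv2.COLOR_RGB2GRAY)
for r in trace('cam',p)[:2]: 
    yy,xx=np.nonzero(r['pixels']);print(r['conf'],r['location'],xx.min(),xx.max(),yy.min(),yy.max())
cv2.imwrite('pics/w13.png',cv2.resize(p['image'][y-110:y+60,x-80:x+80,::-1],None,fx=3,fy=3))
a=np.radians(-75+180)
S=W(-108.5,-90)
plan((440,-220,100,2.003),(*S,100,a)); print(S)
E
```

```text
tcp px 317 292
0.97 [321.0, 266.0] 284 353 101 344
at 41.3 [ 427.1 -306.4   99.5] 2.004 gap 32.7
dx dy dz [ 0.73   0.48  -0.005] wz 0.0 len 87 rows 2
dx dy dz [ 3.693  2.717 -0.   ] wz 0.085 len 458 rows 10
[532.05428198 229.15551403]
```

```bash
cat >> h.py <<'E'
def bore(p,zt,guess,thr=None):
    g=cv2.GaussianBlur(cv2.cvtColor(p['image'],cv2.COLOR_RGB2GRAY),(3,3),0)
    x,y=[int(round(v)) for v in guess]; r=22; s=g[y-r:y+r,x-r:x+r]
    t=thr or (int(s.min())+int(np.median(s)))//2
    n,l,st,c=cv2.connectedComponentsWithStats((s<t).astype(np.uint8))
    for i in range(1,n):
        if st[i,4]>60: 
            q=c[i]+[x-r,y-r];P=ray(p,q,zt);print('blob',st[i].tolist(),q.round(1),P.round(1),'thr',t,'min/med',s.min(),np.median(s))
E
python3 - <<'E'
from h import *
p=camera('wrist');s=read_state();z0=s['eef_pos'][2]-20;print(s['eef_pos'].round(1))
bore(p,z0+40,proj(p,[*s['eef_pos'][:2],z0+40]))
E
```

```text
[ 426.6 -306.1   98.5]
blob [8, 11, 32, 26, 623] [318.  295.6] [ 427.4 -306.7  118.5] thr 47 min/med 42 52.0
```

View pics/w13.png

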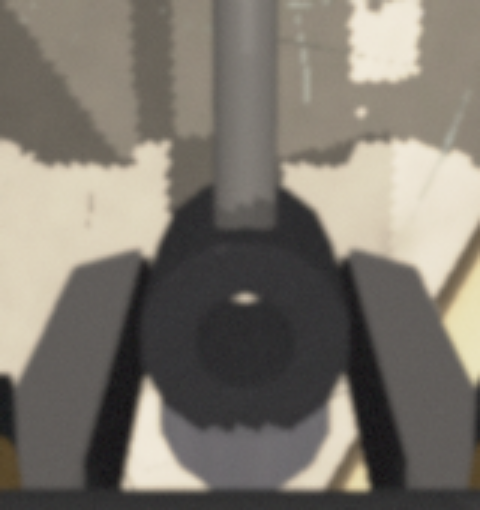

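The collar is gripped symmetrically, with its bore at about (318.7,296), which puts its axis about 1 mm behind the TCP. Carry it towards the stud.

Call:
{"api": "servo_tool", "payload": {
  "motion": [
    {"wx": 0, "wy": 0, "wz": 0, "dx": 0.4, "dy": 0.27, "dz": -0.05, "fingers": 1},
    {"wx": 0, "wy": 0, "wz": 0, "dx": 0.8, "dy": 0.54, "dz": -0.1, "fingers": 1},
    {"wx": 0, "wy": 0, "wz": 0, "dx": 0.93, "dy": 0.63, "dz": -0.1, "fingers": 1}
  ]
}}

```text
clock: 41.65
eef_pos: [444.8, -192.2, 108.1]
eef_rot: [-3.14, -0.002, 2.006]
wrist_force: [0.7, -0.6, -1.4]
finger_gap: 32.6
finger_force: 20.0
```

Call:
{"api": "servo_tool", "payload": {
  "motion": [
    {"wx": 0, "wy": 0, "wz": 0, "dx": 0.4, "dy": 0.27, "dz": 0, "fingers": 1},
    {"wx": 0, "wy": 0, "wz": 0, "dx": 0.8, "dy": 0.54, "dz": 0, "fingers": 1},
    {"wx": 0, "wy": 0, "wz": 0, "dx": 0.93, "dy": 0.63, "dz": 0, "fingers": 1}
  ]
}}

```text
clock: 41.95
eef_pos: [462.7, -81.3, 107.7]
eef_rot: [-3.14, -0.002, 2.006]
wrist_force: [0.6, -0.6, -1.7]
finger_gap: 32.0
finger_force: 20.0
```

Call:
{"api": "servo_tool", "payload": {
  "motion": [
    {"wx": 0, "wy": 0, "wz": 0, "dx": 0.4, "dy": 0.27, "dz": 0, "fingers": 1},
    {"wx": 0, "wy": 0, "wz": 0, "dx": 0.8, "dy": 0.54, "dz": 0, "fingers": 1},
    {"wx": 0, "wy": 0, "wz": 0, "dx": 0.93, "dy": 0.63, "dz": 0, "fingers": 1}
  ]
}}

```text
clock: 42.25
eef_pos: [480.8, 29.5, 107.7]
eef_rot: [-3.139, -0.002, 2.006]
wrist_force: [-0.0, -0.3, -1.5]
finger_gap: 32.1
finger_force: 20.0
```

Call:
{"api": "servo_tool", "payload": {
  "motion": [
    {"wx": 0, "wy": 0, "wz": 0.085, "dx": 0.4, "dy": 0.27, "dz": 0, "fingers": 1},
    {"wx": 0, "wy": 0, "wz": 0.085, "dx": 0.8, "dy": 0.54, "dz": 0, "fingers": 1},
    {"wx": 0, "wy": 0, "wz": 0.085, "dx": 0.93, "dy": 0.63, "dz": 0, "fingers": 1},
    {"wx": 0, "wy": 0, "wz": 0.085, "dx": 0.93, "dy": 0.63, "dz": 0, "fingers": 1}
  ]
}}

```text
clock: 42.65
eef_pos: [498.9, 139.1, 107.4]
eef_rot: [-3.139, -0.0, 1.837]
wrist_force: [-0.4, -0.6, -1.6]
finger_gap: 32.3
finger_force: 20.0
```

```bash
python3 - <<'E'
from h import *
p=camera('wrist');save(p,'w14')
for k in range(1):
  for r in trace('stud',p)[:3]:
    m=r['pixels'];yy,xx=np.nonzero(m);print(r['conf'],r['location'],xx.min(),xx.max(),yy.min(),yy.max(),np.round(J(ray(p,r['location'],43)[:2]),1))
S=W(-108.5,-90)
print(proj(p,[*S,43]),proj(p,[*S,15]))
x,y=[int(v) for v in proj(p,[*S,43])]
g=cv2.cvtColor(p['image'],cv2.COLOR_RGB2GRAY)
print(g[y-18:y+20:2,x-22:x+24:2])
plan((*S,110,np.radians(105)))
E
```

```text
0.66 [412.0, 141.8] 257 639 0 431 [-101.2  -95. ]
[np.float64(404.72095125823995), np.float64(130.13438027119358)] [np.float64(395.91381498735393), np.float64(131.83114158920498)]
[[232 231 231 230 229 229 229 228 228 226 226 224 224 224 222 224 224 224
  226 229 230 230 230]
 [232 231 230 230 229 225 219 222 226 225 224 224 224 224 225 225 227 227
  228 229 230 230 229]
 [232 231 230 229 223 216 210 222 222 219 223 225 224 224 226 228 228 229
  230 230 230 229 229]
 [231 230 225 228 226 232 236 235 236 236 236 232 219 224 227 229 230 230
  230 230 229 229 228]
 [229 215 215 234 213 203 222 231 237 238 238 237 232 226 225 229 230 230
  230 230 229 228 229]
 [213 191 233 233 179 149 154 173 192 204 206 203 209 212 220 228 230 230
  229 230 229 229 228]
 [196 225 232 215 154 140 134 120 103 108 121 148 159 153 193 225 231 230
  230 229 228 228 228]
 [218 231 183 156 139 112  88  79  86 116 193 228 233 221 185 209 230 230
  230 230 228 228 228]
 [231 223 156 141 109  78  76  78 104 184 233 237 238 238 227 188 226 230
  230 229 228 227 228]
 [234 235 186 130  82  71  73  83 119 220 237 2
[... 322 characters left out ...]
8 228 228 227 227]
 [226 223 217 209 153  88  76  78  86 105 140 175 176 159 192 224 229 228
  227 227 227 227 226]
 [203 221 216 216 208 161 116 102 105 120 129 143 172 213 227 229 228 228
  228 227 227 226 225]
 [186 215 216 217 218 214 207 214 222 222 223 227 234 232 230 229 229 227
  228 227 227 226 225]
 [196 195 214 220 220 221 223 237 238 237 237 238 235 230 229 229 228 227
  228 227 227 226 225]
 [219 199 192 213 221 228 232 238 238 237 237 233 229 230 230 228 228 228
  227 226 227 225 225]
 [224 218 201 185 213 229 234 235 235 235 233 227 228 229 228 228 228 227
  228 226 226 225 225]]
at 42.75 [498.9 136.7 107.8] 1.835 gap 32.6
dx dy dz [ 0.806  0.561 -0.022] wz 0.001 len 98 rows 2
```

```bash
python3 - <<'E'
from h import *
p=camera('wrist')
s=read_state();yaw=s['eef_rot'][2];tx=np.array([np.cos(yaw),np.sin(yaw)]);ty=np.array([np.sin(yaw),-np.cos(yaw)])
g=cv2.GaussianBlur(cv2.cvtColor(p['image'],cv2.COLOR_RGB2GRAY),(3,3),0)
x0,y0=398,122;sub=(g[y0:y0+20,x0:x0+17]>205).astype(np.uint8)
n,l,st,c=cv2.connectedComponentsWithStats(sub)
for i in range(1,n): print(st[i],c[i]+[x0,y0])
i=min(range(1,n),key=lambda i:np.hypot(*(c[i]+[x0,y0]-[406,132])))
P=ray(p,c[i]+[x0,y0],43)[:2];print('stud',P,J(P))
z0=s['eef_pos'][2]-20;bore(p,z0+40,proj(p,[*s['eef_pos'][:2],z0+40]))
q=ray(p,proj(p,[*s['eef_pos'][:2],z0+40]),z0+40)
T=P+0.9*tx; plan((*T,85,np.radians(105)))
print('raw model stud', J(W(-108.5,-90)))
E
```

```text
[  3   0  12  12 115] [406.34782609 127.31304348]
[  0   0  17  20 101] [408.63366337 136.91089109]
stud [532.81444842 228.66037552] (np.float64(-107.6978986323441), np.float64(-90.42384967423574))
blob [7, 8, 32, 26, 551] [317.9 295.4] [499.  137.1 128.2] thr 44 min/med 40 49.5
at 42.8 [499.1 136.2 108.2] 1.834 gap 32.7
dx dy dz [0.814 0.566 0.232] wz 0.0 len 102 rows 3
raw model stud (np.float64(-108.49999999999994), np.float64(-90.00000000000001))
```

Call:
{"api": "servo_tool", "payload": {
  "motion": [
    {"wx": 0, "wy": 0, "wz": 0, "dx": 0.4, "dy": 0.28, "dz": 0, "fingers": 1},
    {"wx": 0, "wy": 0, "wz": 0, "dx": 0.7, "dy": 0.5, "dz": 0.1, "fingers": 1},
    {"wx": 0, "wy": 0, "wz": 0, "dx": 0.805, "dy": 0.565, "dz": 0.25, "fingers": 1},
    {"wx": 0, "wy": 0, "wz": 0, "dx": 0.805, "dy": 0.565, "dz": 0.38, "fingers": 1},
    {"wx": 0, "wy": 0, "wz": 0, "dx": 0.805, "dy": 0.565, "dz": 0.38, "fingers": 1},
    {"wx": 0, "wy": 0, "wz": 0, "dx": 0.805, "dy": 0.565, "dz": 0.38, "fingers": 1}
  ]
}}

```text
clock: 43.4
eef_pos: [533.2, 228.0, 71.2]
eef_rot: [-3.141, 0.0, 1.832]
wrist_force: [-0.9, 0.0, -0.9]
finger_gap: 32.0
finger_force: 20.0
```

```bash
python3 - <<'E'
from h import *
for k in range(3):
    p=camera('wrist');s=read_state();z0=s['eef_pos'][2]-20
    print(s['eef_pos'].round(1),s['wrist_force'].round(1));bore(p,z0+40,proj(p,[*s['eef_pos'][:2],z0+40]))
plan((532.5,228.9,68,np.radians(105)))
E
```

```text
[533.5 228.3  71.8] [ 0.6 -0.  -1.4]
blob [7, 9, 31, 27, 600] [317.9 295.4] [533.3 228.4  91.8] thr 46 min/med 41 52.0
[533.6 228.5  72. ] [-0.  -0.3 -0.5]
blob [6, 8, 33, 28, 698] [318.2 295.8] [533.8 228.4  92. ] thr 47 min/med 42 52.0
[533.7 228.8  72.1] [-0.2  0.2 -1.5]
blob [7, 10, 31, 27, 592] [318.  295.4] [533.8 228.7  92.1] thr 46 min/med 42 51.0
at 43.55 [533.7 228.8  72.1] 1.833 gap 32.1
dx dy dz [ 0.004 -0.011  0.041] wz 0.0 len 4 rows 1
```

Settled, and the bore matches the TCP. Correct by 1 mm and descend slowly.

Call:
{"api": "servo_tool", "payload": {
  "motion": [
    {"wx": 0, "wy": 0, "wz": 0, "dx": 0, "dy": -0.01, "dz": 0.03, "fingers": 1},
    {"wx": 0, "wy": 0, "wz": 0, "dx": 0, "dy": -0.01, "dz": 0.06, "fingers": 1},
    {"wx": 0, "wy": 0, "wz": 0, "dx": 0, "dy": -0.01, "dz": 0.09, "fingers": 1},
    {"wx": 0, "wy": 0, "wz": 0, "dx": 0, "dy": -0.01, "dz": 0.12, "fingers": 1}
  ]
}}

```text
clock: 43.95
eef_pos: [532.2, 229.2, 58.8]
eef_rot: [-3.141, 0.0, 1.834]
wrist_force: [-0.1, -0.0, -1.5]
finger_gap: 32.7
finger_force: 20.0
```

Call:
{"api": "servo_tool", "payload": {
  "motion": [
    {"wx": 0, "wy": 0, "wz": 0, "dx": 0, "dy": 0, "dz": 0.03, "fingers": 1},
    {"wx": 0, "wy": 0, "wz": 0, "dx": 0, "dy": 0, "dz": 0.06, "fingers": 1},
    {"wx": 0, "wy": 0, "wz": 0, "dx": 0, "dy": 0, "dz": 0.06, "fingers": 1}
  ]
}}

```text
clock: 44.25
eef_pos: [532.1, 229.2, 52.6]
eef_rot: [-3.141, 0.0, 1.834]
wrist_force: [0.0, -0.2, -1.3]
finger_gap: 32.3
finger_force: 20.0
```

Call:
{"api": "servo_tool", "payload": {
  "motion": [
    {"wx": 0, "wy": 0, "wz": 0, "dx": 0, "dy": 0, "dz": 0.04, "fingers": 1},
    {"wx": 0, "wy": 0, "wz": 0, "dx": 0, "dy": 0, "dz": 0.08, "fingers": 1},
    {"wx": 0, "wy": 0, "wz": 0, "dx": 0, "dy": 0, "dz": 0.12, "fingers": 1},
    {"wx": 0, "wy": 0, "wz": 0, "dx": 0, "dy": 0, "dz": 0.15, "fingers": 1},
    {"wx": 0, "wy": 0, "wz": 0, "dx": 0, "dy": 0, "dz": 0.15, "fingers": 1}
  ]
}}

```text
clock: 44.75
eef_pos: [532.1, 229.1, 37.6]
eef_rot: [-3.141, 0.0, 1.834]
wrist_force: [-0.1, 0.0, -1.5]
finger_gap: 32.6
finger_force: 20.0
```

Call:
{"api": "servo_tool", "payload": {
  "motion": [
    {"wx": 0, "wy": 0, "wz": 0, "dx": 0, "dy": 0, "dz": 0.015, "fingers": 1},
    {"wx": 0, "wy": 0, "wz": 0, "dx": 0, "dy": 0, "dz": 0.025, "fingers": 1},
    {"wx": 0, "wy": 0, "wz": 0, "dx": 0, "dy": 0, "dz": 0.025, "fingers": 1}
  ]
}}

```text
clock: 45.05
eef_pos: [532.3, 229.2, 35.6]
eef_rot: [-3.142, -0.0, 1.834]
wrist_force: [0.2, -0.7, -2.3]
finger_gap: 32.5
finger_force: 20.0
```

The collar dropped freely to the washer. Open, lift, and move beside the handle ball.

Call:
{"api": "servo_tool", "payload": {
  "motion": [
    {"wx": 0, "wy": 0, "wz": 0, "dx": 0, "dy": 0, "dz": 0.005, "fingers": 0},
    {"wx": 0, "wy": 0, "wz": 0, "dx": 0, "dy": 0, "dz": 0.005, "fingers": 0},
    {"wx": 0, "wy": 0, "wz": 0, "dx": 0, "dy": 0, "dz": 0.005, "fingers": 0},
    {"wx": 0, "wy": 0, "wz": 0, "dx": 0, "dy": 0, "dz": 0.005, "fingers": 0},
    {"wx": 0, "wy": 0, "wz": 0, "dx": 0, "dy": 0, "dz": -0.3, "fingers": 0},
    {"wx": 0, "wy": 0, "wz": 0, "dx": 0, "dy": 0, "dz": -0.6, "fingers": 0},
    {"wx": 0, "wy": 0, "wz": 0, "dx": 0, "dy": 0, "dz": -0.6, "fingers": 0}
  ]
}}

```text
clock: 45.75
eef_pos: [534.0, 229.9, 99.7]
eef_rot: [3.135, -0.001, 1.834]
wrist_force: [0.8, 0.4, -0.3]
finger_gap: 46.9
finger_force: 0.0
```

Call:
{"api": "servo_tool", "payload": {
  "motion": [
    {"wx": 0, "wy": 0, "wz": 0, "dx": 0.3, "dy": 0.32, "dz": 0, "fingers": 1},
    {"wx": 0, "wy": 0, "wz": 0, "dx": 0.6, "dy": 0.32, "dz": 0, "fingers": 1},
    {"wx": 0, "wy": 0, "wz": 0, "dx": 0.76, "dy": 0.32, "dz": 0, "fingers": 1},
    {"wx": 0, "wy": 0, "wz": 0, "dx": 0.76, "dy": 0.32, "dz": 0, "fingers": 1},
    {"wx": 0, "wy": 0, "wz": 0, "dx": 0.76, "dy": 0.32, "dz": 0, "fingers": 1},
    {"wx": 0, "wy": 0, "wz": 0, "dx": 0.76, "dy": 0.32, "dz": 0, "fingers": 1}
  ]
}}

```text
clock: 46.35
eef_pos: [543.6, 309.9, 95.6]
eef_rot: [-3.141, 0.0, 1.833]
wrist_force: [0.5, -0.1, 0.2]
finger_gap: 2.5
finger_force: 0.0
```

```bash
cat >> h.py <<'E'
def dark(p,guess,r=25,thr=45):
    g=cv2.cvtColor(p['image'],cv2.COLOR_RGB2GRAY);x,y=[int(v) for v in guess]
    x1,y1=max(x-r,0),max(y-r,0);s=g[y1:y+r,x1:x+r]
    n,l,st,c=cv2.connectedComponentsWithStats((s<thr).astype(np.uint8))
    return [(st[i,4],c[i]+[x1,y1]) for i in range(1,n) if st[i,4]>15]
E
python3 - <<'E'
from h import *
S=np.array([532.2,229.1])
for n in ['top','scene','wrist']:
    p=camera(n)
    for q in ('cam','ball'):
        for r in trace(q,p)[:1]:
            yy,xx=np.nonzero(r['pixels']);print(n,q,round(r['conf'],2),np.round(r['location']),xx.min(),xx.max(),yy.min(),yy.max())
    b=proj(p,[*(S+78*np.array([np.cos(1.833),np.sin(1.833)])),46]);print('pred ball',np.round(b), 'sleeve top',np.round(proj(p,[*S,55])))
    for d in dark(p,b,12 if n!='wrist' else 30): print('dark',d[0],d[1].round(1),ray(p,d[1],46).round(1))
plan()
E
```

```text
top cam 0.86 [200. 248.] 170 215 239 255
top ball 0.88 [198. 247.] 170 215 239 256
pred ball [170. 253.] sleeve top [198. 246.]
dark 41 [168.1 255. ] [508.  309.9  46. ]
scene cam 0.73 [360. 180.] 353 364 160 190
scene ball 0.72 [358. 177.] 354 363 160 190
pred ball [360. 161.] sleeve top [359. 174.]
wrist cam 0.88 [272. 263.] 256 283 237 306
wrist ball 0.76 [270. 264.] 257 282 237 305
pred ball [269. 250.] sleeve top [271. 364.]
dark 510 [269.1 250.1] [512.3 304.6  46. ]
at 46.8 [543.5 310.8  95.7] 1.834 gap 0.4
```

The ball is exactly where predicted. Lower beside it and swing.

Call:
{"api": "servo_tool", "payload": {
  "motion": [
    {"wx": 0, "wy": 0, "wz": 0, "dx": 0, "dy": 0, "dz": 0.3, "fingers": 1},
    {"wx": 0, "wy": 0, "wz": 0, "dx": 0, "dy": 0, "dz": 0.56, "fingers": 1},
    {"wx": 0, "wy": 0, "wz": 0, "dx": 0, "dy": 0, "dz": 0.57, "fingers": 1},
    {"wx": 0, "wy": 0, "wz": 0, "dx": 0, "dy": 0, "dz": 0.57, "fingers": 1}
  ]
}}

```text
clock: 47.2
eef_pos: [543.5, 311.0, 39.0]
eef_rot: [-3.141, 0.0, 1.834]
wrist_force: [0.5, -0.2, 0.5]
finger_gap: 0.2
finger_force: 0.0
```

Call:
{"api": "servo_tool", "payload": {
  "motion": [
    {"wx": 0, "wy": 0, "wz": 0, "dx": 0, "dy": -0.06, "dz": 0, "fingers": 1},
    {"wx": 0, "wy": 0, "wz": 0, "dx": 0, "dy": -0.11, "dz": 0, "fingers": 1},
    {"wx": 0, "wy": 0, "wz": -0.035, "dx": 0.01, "dy": -0.165, "dz": 0, "fingers": 1},
    {"wx": 0, "wy": 0, "wz": -0.07, "dx": 0.02, "dy": -0.22, "dz": 0, "fingers": 1},
    {"wx": 0, "wy": 0, "wz": -0.105, "dx": 0.025, "dy": -0.27, "dz": 0, "fingers": 1},
    {"wx": 0, "wy": 0, "wz": -0.14, "dx": 0.03, "dy": -0.33, "dz": 0, "fingers": 1},
    {"wx": 0, "wy": 0, "wz": -0.21, "dx": 0.02, "dy": -0.44, "dz": 0, "fingers": 1},
    {"wx": 0, "wy": 0, "wz": -0.28, "dx": 0, "dy": -0.55, "dz": 0, "fingers": 1},
    {"wx": 0, "wy": 0, "wz": -0.35, "dx": -0.04, "dy": -0.65, "dz": 0, "fingers": 1},
    {"wx": 0, "wy": 0, "wz": -0.35, "dx": -0.04, "dy": -0.65, "dz": 0, "fingers": 1}
  ]
}}

```text
clock: 48.2
eef_pos: [481.1, 289.9, 39.6]
eef_rot: [3.141, 0.0, 2.536]
wrist_force: [0.4, -0.2, -0.4]
finger_gap: 0.3
finger_force: 0.0
```

```bash
cat >> h.py <<'E'
def swing(S=np.array([532.2,229.1])):
    s=read_state();d=s['eef_pos'][:2]-S;yaw=s['eef_rot'][2]
    tx=np.array([np.cos(yaw),np.sin(yaw)]);ty=np.array([np.sin(yaw),-np.cos(yaw)])
    a,b=d@tx,d@ty
    print('clock',s['clock'],'F',s['wrist_force'].round(1),'push',round(-(s['wrist_force'][:2]@-ty),1),'tool handle-angle rel jig',np.degrees(yaw-YAW).round(1),'r,o',a.round(1),b.round(1),'z',s['eef_pos'][2].round(1))
    p=camera('wrist')
    for th in [np.arctan2(*(d-21.5*ty)[::-1])]:
        q=proj(p,[*(S+78*np.array([np.cos(th),np.sin(th)])),46])
        for n,c in dark(p,q,30,42):
            P=ray(p,c,46)[:2];v=P-S;print('dark',n,c.round(),P.round(1),'r',np.hypot(*v).round(1),'angle rel jig',(np.degrees(np.arctan2(v[1],v[0])-YAW)).round(1))
E
python3 - <<'E'
from h import *
swing()
E
```

```text
clock 48.2 F [ 0.4 -0.2 -0.4] push 0.0 tool handle-angle rel jig 150.5 r,o 76.6 20.9 z 39.6
dark 851 [274. 281.] [467.  272.8] r 78.4 angle rel jig 151.4
dark 268 [276. 309.] [479.7 264.4] r 63.3 angle rel jig 151.4
```

Call:
{"api": "servo_tool", "payload": {
  "motion": [
    {"wx": 0, "wy": 0, "wz": -0.017, "dx": 0.006, "dy": -0.027, "dz": 0, "fingers": 1},
    {"wx": 0, "wy": 0, "wz": -0.035, "dx": 0.013, "dy": -0.054, "dz": 0, "fingers": 1},
    {"wx": 0, "wy": 0, "wz": -0.052, "dx": 0.018, "dy": -0.081, "dz": 0, "fingers": 1},
    {"wx": 0, "wy": 0, "wz": -0.07, "dx": 0.022, "dy": -0.109, "dz": 0, "fingers": 1},
    {"wx": 0, "wy": 0, "wz": -0.07, "dx": 0.022, "dy": -0.109, "dz": 0, "fingers": 1}
  ]
}}

```text
clock: 48.75
eef_pos: [474.0, 282.7, 39.1]
eef_rot: [3.141, 0.0, 2.67]
wrist_force: [-0.0, 0.2, 0.1]
finger_gap: 0.7
finger_force: 0.0
```

Call:
{"api": "servo_tool", "payload": {
  "motion": [
    {"wx": 0, "wy": 0, "wz": -0.017, "dx": 0.006, "dy": -0.027, "dz": 0, "fingers": 1},
    {"wx": 0, "wy": 0, "wz": -0.017, "dx": 0.006, "dy": -0.027, "dz": 0, "fingers": 1}
  ]
}}

```text
clock: 48.95
eef_pos: [472.2, 280.5, 38.9]
eef_rot: [3.141, 0.0, 2.705]
wrist_force: [0.1, -0.2, 0.0]
finger_gap: 0.3
finger_force: 0.1
```

```bash
python3 - <<'E'
from h import *
swing()
E
```

```text
clock 48.95 F [ 0.1 -0.2  0. ] push -0.2 tool handle-angle rel jig 160.2 r,o 76.1 21.2 z 38.9
dark 822 [276. 280.] [460.8 262.4] r 78.7 angle rel jig 160.2
dark 208 [276. 309.] [474.8 255.7] r 63.3 angle rel jig 160.3
```

Handle at 160°, where contact starts. Continue in small steps with force checks.

Call:
{"api": "servo_tool", "payload": {
  "motion": [
    {"wx": 0, "wy": 0, "wz": -0.017, "dx": 0.006, "dy": -0.027, "dz": 0, "fingers": 1},
    {"wx": 0, "wy": 0, "wz": -0.017, "dx": 0.006, "dy": -0.027, "dz": 0, "fingers": 1}
  ]
}}

```text
clock: 49.2
eef_pos: [470.4, 278.3, 38.8]
eef_rot: [3.141, 0.0, 2.74]
wrist_force: [-0.3, 0.5, 0.8]
finger_gap: 0.0
finger_force: 0.2
```

Call:
{"api": "servo_tool", "payload": {
  "motion": [
    {"wx": 0, "wy": 0, "wz": -0.017, "dx": 0.006, "dy": -0.027, "dz": 0, "fingers": 1},
    {"wx": 0, "wy": 0, "wz": -0.017, "dx": 0.006, "dy": -0.027, "dz": 0, "fingers": 1}
  ]
}}

```text
clock: 49.4
eef_pos: [468.8, 276.0, 38.8]
eef_rot: [3.141, 0.0, 2.774]
wrist_force: [-0.6, 0.7, 1.1]
finger_gap: 0.6
finger_force: 0.3
```

```bash
python3 - <<'E'
from h import *
swing()
E
```

```text
clock 49.4 F [-0.6  0.7  1.1] push 0.4 tool handle-angle rel jig 164.2 r,o 76.0 21.0 z 38.8
dark 820 [276. 280.] [458.5 257.3] r 78.9 angle rel jig 164.3
dark 203 [276. 309.] [473.  251.5] r 63.3 angle rel jig 164.5
```

Call:
{"api": "servo_tool", "payload": {
  "motion": [
    {"wx": 0, "wy": 0, "wz": -0.017, "dx": 0.006, "dy": -0.027, "dz": 0, "fingers": 1},
    {"wx": 0, "wy": 0, "wz": -0.017, "dx": 0.006, "dy": -0.027, "dz": 0, "fingers": 1}
  ]
}}

```text
clock: 49.65
eef_pos: [467.2, 273.7, 38.7]
eef_rot: [3.141, 0.0, 2.808]
wrist_force: [-0.1, 0.5, 1.1]
finger_gap: 0.4
finger_force: 0.4
```

Call:
{"api": "servo_tool", "payload": {
  "motion": [
    {"wx": 0, "wy": 0, "wz": -0.009, "dx": 0.003, "dy": -0.014, "dz": 0, "fingers": 1},
    {"wx": 0, "wy": 0, "wz": -0.009, "dx": 0.003, "dy": -0.014, "dz": 0, "fingers": 1}
  ]
}}

```text
clock: 49.85
eef_pos: [466.6, 272.6, 38.8]
eef_rot: [3.141, 0.0, 2.827]
wrist_force: [0.3, 3.5, 0.4]
finger_gap: 0.5
finger_force: 1.3
```

```bash
python3 - <<'E'
from h import *
swing()
E
```

```text
clock 49.85 F [0.3 3.5 0.4] push 3.4 tool handle-angle rel jig 167.2 r,o 75.9 21.0 z 38.8
dark 806 [276. 280.] [457.2 253.5] r 78.8 angle rel jig 167.2
dark 210 [277. 309.] [472.1 248.5] r 63.2 angle rel jig 167.3
```

Call:
{"api": "servo_tool", "payload": {
  "motion": [
    {"wx": 0, "wy": 0, "wz": -0.009, "dx": 0.003, "dy": -0.014, "dz": 0, "fingers": 1},
    {"wx": 0, "wy": 0, "wz": -0.009, "dx": 0.003, "dy": -0.014, "dz": 0, "fingers": 1}
  ]
}}

```text
clock: 50.1
eef_pos: [465.8, 271.3, 38.8]
eef_rot: [3.141, 0.0, 2.846]
wrist_force: [1.3, 4.4, 1.2]
finger_gap: 0.3
finger_force: 2.5
```

Call:
{"api": "servo_tool", "payload": {
  "motion": [
    {"wx": 0, "wy": 0, "wz": -0.009, "dx": 0.003, "dy": -0.014, "dz": 0, "fingers": 1},
    {"wx": 0, "wy": 0, "wz": -0.009, "dx": 0.003, "dy": -0.014, "dz": 0, "fingers": 1}
  ]
}}

```text
clock: 50.3
eef_pos: [465.2, 270.3, 38.9]
eef_rot: [3.14, 0.001, 2.864]
wrist_force: [0.6, 7.1, 1.5]
finger_gap: 0.5
finger_force: 3.4
```

```bash
python3 - <<'E'
from h import *
swing()
E
```

```text
clock 50.3 F [0.6 7.1 1.5] push 7.0 tool handle-angle rel jig 169.3 r,o 75.7 21.3 z 38.9
dark 800 [277. 279.] [456.5 251.1] r 78.8 angle rel jig 169.0
dark 154 [277. 308.] [471.5 246.7] r 63.3 angle rel jig 169.0
```

Call:
{"api": "servo_tool", "payload": {
  "motion": [
    {"wx": 0, "wy": 0, "wz": -0.009, "dx": 0.003, "dy": -0.015, "dz": 0, "fingers": 1},
    {"wx": 0, "wy": 0, "wz": -0.009, "dx": 0.003, "dy": -0.015, "dz": 0, "fingers": 1}
  ]
}}

```text
clock: 50.55
eef_pos: [464.6, 269.2, 39.1]
eef_rot: [3.14, 0.001, 2.882]
wrist_force: [0.3, 8.8, 2.3]
finger_gap: 0.3
finger_force: 4.2
```

Call:
{"api": "servo_tool", "payload": {
  "motion": [
    {"wx": 0, "wy": 0, "wz": -0.009, "dx": 0.003, "dy": -0.015, "dz": 0, "fingers": 1},
    {"wx": 0, "wy": 0, "wz": -0.009, "dx": 0.003, "dy": -0.015, "dz": 0, "fingers": 1}
  ]
}}

```text
clock: 50.75
eef_pos: [464.1, 268.3, 39.2]
eef_rot: [3.139, 0.001, 2.9]
wrist_force: [1.8, 11.6, 1.8]
finger_gap: 0.7
finger_force: 5.8
```

```bash
python3 - <<'E'
from h import *
swing()
E
```

```text
clock 50.75 F [ 1.8 11.6  1.8] push 11.7 tool handle-angle rel jig 171.4 r,o 75.5 21.8 z 39.2
dark 789 [277. 279.] [456.1 248.9] r 78.6 angle rel jig 170.6
dark 149 [277. 308.] [471.2 244.7] r 62.9 angle rel jig 170.9
```

Call:
{"api": "servo_tool", "payload": {
  "motion": [
    {"wx": 0, "wy": 0, "wz": -0.006, "dx": 0.003, "dy": -0.015, "dz": 0, "fingers": 1},
    {"wx": 0, "wy": 0, "wz": -0.006, "dx": 0.003, "dy": -0.015, "dz": 0, "fingers": 1}
  ]
}}

```text
clock: 51.0
eef_pos: [463.6, 267.3, 39.4]
eef_rot: [3.138, 0.002, 2.912]
wrist_force: [1.7, 14.9, 0.9]
finger_gap: 0.6
finger_force: 7.2
```

Call:
{"api": "servo_tool", "payload": {
  "motion": [
    {"wx": 0, "wy": 0, "wz": -0.006, "dx": 0.003, "dy": -0.015, "dz": 0, "fingers": 1},
    {"wx": 0, "wy": 0, "wz": -0.006, "dx": 0.003, "dy": -0.015, "dz": 0, "fingers": 1}
  ]
}}

```text
clock: 51.2
eef_pos: [463.0, 265.9, 39.5]
eef_rot: [3.138, 0.002, 2.924]
wrist_force: [1.6, 13.0, 2.7]
finger_gap: 0.3
finger_force: 7.0
```

```bash
python3 - <<'E'
from h import *
swing()
E
```

```text
clock 51.2 F [ 1.6 13.   2.7] push 13.1 tool handle-angle rel jig 172.8 r,o 75.5 21.0 z 39.5
dark 782 [277. 279.] [455.6 246.4] r 78.5 angle rel jig 172.5
dark 150 [277. 308.] [470.9 242.6] r 62.8 angle rel jig 172.8
```

Call:
{"api": "servo_tool", "payload": {
  "motion": [
    {"wx": 0, "wy": 0, "wz": -0.004, "dx": 0.002, "dy": -0.012, "dz": 0, "fingers": 1},
    {"wx": 0, "wy": 0, "wz": -0.004, "dx": 0.002, "dy": -0.012, "dz": 0, "fingers": 1}
  ]
}}

```text
clock: 51.45
eef_pos: [462.7, 265.3, 39.6]
eef_rot: [3.137, 0.002, 2.932]
wrist_force: [1.7, 18.7, 2.1]
finger_gap: 0.8
finger_force: 9.0
```

Call:
{"api": "servo_tool", "payload": {
  "motion": [
    {"wx": 0, "wy": 0, "wz": 0, "dx": 0, "dy": 0.05, "dz": 0, "fingers": 1},
    {"wx": 0, "wy": 0, "wz": 0, "dx": 0, "dy": 0.25, "dz": 0, "fingers": 1},
    {"wx": 0, "wy": 0, "wz": 0, "dx": 0, "dy": 0.25, "dz": -0.4, "fingers": 1},
    {"wx": 0, "wy": 0, "wz": 0, "dx": 0, "dy": 0.25, "dz": -0.8, "fingers": 1},
    {"wx": 0, "wy": 0, "wz": 0, "dx": 0, "dy": 0.25, "dz": -1, "fingers": 1},
    {"wx": 0, "wy": 0, "wz": 0, "dx": 0, "dy": 0.25, "dz": -1, "fingers": 1}
  ]
}}

```text
clock: 52.05
eef_pos: [468.0, 287.8, 141.3]
eef_rot: [3.14, 0.003, 2.932]
wrist_force: [-0.4, 0.1, -0.2]
finger_gap: 0.3
finger_force: 0.0
```

Call:
{"api": "servo_tool", "payload": {
  "motion": [
    {"wx": 0, "wy": 0, "wz": 0.3, "dx": 0.4, "dy": 0.3, "dz": -0.8, "fingers": 1},
    {"wx": 0, "wy": 0, "wz": 0.3, "dx": 0.4, "dy": 0.3, "dz": -0.8, "fingers": 1},
    {"wx": 0, "wy": 0, "wz": 0.6, "dx": 0.4, "dy": 0.3, "dz": -0.8, "fingers": 1},
    {"wx": 0, "wy": 0, "wz": 0.6, "dx": 0.4, "dy": 0.3, "dz": -0.8, "fingers": 1},
    {"wx": 0, "wy": 0, "wz": 0.7, "dx": 0.4, "dy": 0.3, "dz": -0.8, "fingers": 1},
    {"wx": 0, "wy": 0, "wz": 0.7, "dx": 0.4, "dy": 0.3, "dz": -0.8, "fingers": 1},
    {"wx": 0, "wy": 0, "wz": 0.7, "dx": 0.4, "dy": 0.3, "dz": -0.8, "fingers": 1},
    {"wx": 0, "wy": 0, "wz": 0.7, "dx": 0.4, "dy": 0.3, "dz": -0.8, "fingers": 1},
    {"wx": 0, "wy": 0, "wz": 0.7, "dx": 0.4, "dy": 0.3, "dz": -0.8, "fingers": 1},
    {"wx": 0, "wy": 0, "wz": 0.7, "dx": 0.4, "dy": 0.3, "dz": -0.8, "fingers": 1}
  ]
}}

```text
clock: 53.05
eef_pos: [433.9, 324.8, 217.0]
eef_rot: [-3.14, 0.002, 1.526]
wrist_force: [0.7, 0.3, -0.1]
finger_gap: 0.3
finger_force: 0.0
```

```bash
python3 - <<'E'
from h import *
S=np.array([532.2,229.1]);s=read_state();print(s['clock'],s['eef_pos'].round(),s['eef_rot'].round(2))
for n in ('wrist','top'):
    p=camera(n)
    for a in (172,173,174): 
        t=np.radians(a)+YAW;q=proj(p,[*(S+78*np.array([np.cos(t),np.sin(t)])),46])
    print(n,'pred',np.round(q))
    if 20<q[0]<620 and 20<q[1]<460:
        for k,c in dark(p,q,12 if n=='top' else 25,50):
            P=ray(p,c,46)[:2];v=P-S;print('dark',k,c.round(),'r',np.hypot(*v).round(1),'ang',(np.degrees(np.arctan2(v[1],v[0])-YAW)%360).round(1))
    for r in trace('bar',p)[:1]:
        c=max(cv2.findContours(r['pixels'].astype(np.uint8),0,cv2.CHAIN_APPROX_NONE)[0],key=cv2.contourArea)[:,0,:]
        R=cv2.minAreaRect(reg(p,c,30).astype(np.float32));print('bar',round(r['conf'],2),np.round(J(R[0]),1),np.round(R[1],1),round(R[2],1))
    for f in feet(p): print(f[:2],np.round(J(f[2]),1),f[3],f[4])
E
```

```text
53.05 [434. 325. 217.] [-3.14  0.    1.53]
wrist pred [343. 294.]
dark 28 [321. 310.] r 99.8 ang 185.9
dark 473 [347. 313.] r 73.9 ang 189.6
bar 0.79 [-62.6 -77. ] [130.7  26. ] 84.9
(0.94, array([497., 290.])) [-27.  -75.3] [49.3 53.6] -5.7
(0.9, array([473., 415.])) [ -27.9 -223.2] [54.1 55.5] -6.4
(0.77, array([486., 326.])) [ -27.3 -115.8] [39.8 56. ] -4.6
(0.74, array([479., 391.])) [ -27.8 -192.9] [16.6 55. ] -4.3
top pred [192. 275.]
dark 20 [191. 275.] r 80.6 ang 171.1
bar 0.78 [ -61.9 -152. ] [266.3  21.5] 84.4
(0.86, array([218., 214.])) [ -28.  -127.3] [51.  53.6] -5.7
(0.77, array([183., 214.])) [-26.4 -25.7] [51.8 50.2] -6.4
(0.67, array([253., 219.])) [ -27.2 -228.1] [52.4 50.8] -4.7
(0.58, array([199., 218.])) [-26.5 -77.8] [47.6 50. ] -5.2
(0.46, array([156., 168.])) [68.6 38. ] [93.7 98. ] 0.1
```

```bash
python3 - <<'E'
from h import *
print(sign_off())
E
```

```text
the job is handed in; nothing more can be done
None
```

The job is handed in: all five feet are in a closed, square row against the fence and end stop, the bar lies along the front about 16 mm from the stop, and the cam is down on the stud, clamped with a final push of about 19 N with its handle roughly 7 degrees short of straight.

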